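Disinfect the salon brushes

TASK

Run the disinfecting box: pull its black vent knob up until it stays out, lay every brush and comb from the table inside the chamber and shut the blue lid fully. Then turn the red clamp grip clockwise until the clutch clicks for the first time and stop there (a second click is overtightened), and only after that push the vent knob fully home. Leave the bottles, can and bowl alone.

Things in the scene. Friction and masses are not known exactly. Their poses are not given: they have to be found in the camera images.
- steri: White disinfecting box fixed to the table. Chamber 250 x 250 mm outside, 90 mm high, open on top, walls 6 mm; a grey console 250 mm (x) x 110 mm (y), 85 mm high, is joined to its -y side. Origin: centre of the chamber's underside on the table; own x and y level, z up. Its place and yaw vary.
- tray (a point): Centre of the chamber's inner floor, 30 mm above the table; inside is 238 x 238 mm and 60 mm deep. Axes as the box.
- hinge (a point): Middle of the lid's hinge line, on the rim of the chamber's +y side, 125 mm from its centre in the box's y and 90 mm above the table; the line runs along the box's x.
- lid (a joint): Angle of the blue lid (rad) about the hinge line: 0 shut and level, about 1.6 to 1.85 at the start (standing open, just past upright, leaning away to the box's +y). A stiff friction hinge: it stays where it is left; it takes about 3 to 6 N at its free edge to move it.
- lid_edge (a point): Point on the lid's outer (blue, upper when shut) face, mid-length in x, 235 mm from the hinge line and 17 mm short of the lid's free edge; its own z is the outward normal. The lid is 250 mm (x) by 252 mm from the hinge, 10 mm thick. Nothing stands on it.
- clamp_screw (a joint): Turn of the clamp screw with its orange dog (75 mm arm, top 110 mm above the table), rad, growing clockwise seen from above: 0 to 0.8 at the start, 2.4 when tight (end stop, dog over the lid's edge). Friction 0.22 N m.
- clutch (a joint): Turn of the red clamp grip relative to the screw (rad, clockwise positive). 0 until the screw is tight; then about 0.3 N m bends it, and past 0.2 the torque drops and it clicks over to rest at about 0.4: that is the first click. Let go before 0.2 it springs back to 0. Going on, it passes 0.6 and clicks again to 0.8, which is overtightened and cannot be undone.
- clamp_grip (a point): Centre of the red bar grip of the clamp: 70 mm long, 18 mm wide, 32 mm tall, centre 133 mm above the table, on the vertical turning axis, at x -30, y -185 mm from the box's origin in its frame. Own x along the bar (a white line marks its +x end). At the screw's 0 the bar lies along the box's x; it turns clockwise by clamp_screw + clutch.
- vent (a joint): Height of the black vent knob (m): 0 home (down), 0.040 pulled fully out (up). Detented at both ends: from the middle (0.020) it snaps to the nearer end; about 6 N to pull out or push home.
- vent_head (a point): Centre of the vent knob's head, a black upright cylinder 30 mm across and 24 mm tall with a yellow top, 120 mm above the table when home; at x 80, y -185 mm from the box's origin in its frame. It moves straight up and down.
- round_brush: Round hairbrush, 150 mm: black and orange barrel 36 mm across, wooden handle 18 mm square (from -75 to +12 mm in x), handle centre 18 mm above the underside. Origin: on the underside, below the grip point, which lies close to the centre of mass; own x along the handle towards the head. Lies loose on the table, or may be absent (None).
- paddle_brush: Red paddle brush, 150 mm: head 40 mm wide and 22 mm high with black bristles down, handle 18 mm wide and 16 mm thick (from -75 to +12 mm in x), handle centre 14 mm up. Origin: on the underside, below the grip point, which lies close to the centre of mass; own x along the handle towards the head. Lies loose on the table, or may be absent (None).
- wide_comb: Yellow wide-tooth comb, 150 mm: spine 16 mm wide and 12 mm thick, teeth 22 mm long to its own +y from x +15 mm on. Origin: on the underside, below the grip point, which lies close to the centre of mass; own x along the handle towards the head. Lies loose on the table, or may be absent (None).
- tint_brush: Green tint brush with black bristles, 150 mm: head 42 mm wide, handle 14 mm square (from -75 to +12 mm in x), resting on the table. Origin: on the underside, below the grip point, which lies close to the centre of mass; own x along the handle towards the head. Lies loose on the table, or may be absent (None).
- lotion: White bottle, 48 mm across, 140 mm high; not part of the job. Origin at its foot.
- bowl: Black mixing bowl, 110 mm across, 50 mm high; not part of the job. Origin at its foot.
- tube: Red can, 40 mm across, 120 mm high; not part of the job. Origin at its foot.
- spray: Amber bottle, 60 mm across, 170 mm high; not part of the job. Origin at its foot.
Things that resemble listed ones, but are neither listed nor needed, are in the scene too. There is more than one size of the tint_brush; the one meant has the size given above.

How it is judged (in metres and radians):
On the way, in this order (a step that is already met when the one before it is completed fails the run):
1. the vent knob is pulled out and stays out (value of joint vent above 0.033 m), for 0.2 s.
2. every tool present lies in the chamber and the lid is shut, the vent still out (x of round_brush in the frame of tray between -0.115 and 0.115 m and y of round_brush in the frame of tray between -0.115 and 0.115 m and z of round_brush in the frame of tray between -0.01 and 0.055 m and x of paddle_brush in the frame of tray between -0.115 and 0.115 m and y of paddle_brush in the frame of tray between -0.115 and 0.115 m and z of paddle_brush in the frame of tray between -0.01 and 0.055 m and x of wide_comb in the frame of tray between -0.115 and 0.115 m and y of wide_comb in the frame of tray between -0.115 and 0.115 m and z of wide_comb in the frame of tray between -0.01 and 0.055 m and x of tint_brush in the frame of tray between -0.115 and 0.115 m and y of tint_brush in the frame of tray between -0.115 and 0.115 m and z of tint_brush in the frame of tray between -0.01 and 0.055 m and value of joint lid below 0.05 rad and value of joint vent above 0.033 m), for 0.2 s.
3. the clamp is tight and its clutch has clicked once, the vent still out and the lid shut (value of joint clutch between 0.25 and 0.6 rad and value of joint clamp_screw above 2.3 rad and value of joint lid below 0.05 rad and value of joint vent above 0.033 m), for 0.2 s.
4. the vent knob is pushed home (value of joint vent below 0.005 m), for 0.2 s.
At the end, for the whole second after the job is handed in: Every tool present lies at rest in the chamber (origin within 115 mm of its centre along both sides and less than 55 mm above its floor), lid below 0.05 rad, clamp screw above 2.3 rad with the clutch between 0.25 and 0.6 rad (one click), vent knob within 5 mm of home (x of round_brush in the frame of tray between -0.115 and 0.115 m and y of round_brush in the frame of tray between -0.115 and 0.115 m and z of round_brush in the frame of tray between -0.01 and 0.055 m and x of paddle_brush in the frame of tray between -0.115 and 0.115 m and y of paddle_brush in the frame of tray between -0.115 and 0.115 m and z of paddle_brush in the frame of tray between -0.01 and 0.055 m and x of wide_comb in the frame of tray between -0.115 and 0.115 m and y of wide_comb in the frame of tray between -0.115 and 0.115 m and z of wide_comb in the frame of tray between -0.01 and 0.055 m and x of tint_brush in the frame of tray between -0.115 and 0.115 m and y of tint_brush in the frame of tray between -0.115 and 0.115 m and z of tint_brush in the frame of tray between -0.01 and 0.055 m and value of joint lid below 0.05 rad and value of joint vent below 0.005 m and value of joint clutch between 0.25 and 0.6 rad and value of joint clamp_screw above 2.3 rad and linear speed of each of round_brush, paddle_brush, wide_comb, tint_brush below 0.03 m/s); the robot touches nothing.
It fails at once if the clutch is driven on to its second click (value of joint clutch above 0.63 rad).
It fails at once if a bystander is knocked over or shoved more than 60 mm (distance of any of lotion, bowl, tube, spray from where it was at the start of the episode above 0.06 m or angle between any of lotion, bowl, tube, spray's own z axis and vertical above 0.6 rad).
Of round_brush, paddle_brush, wide_comb, tint_brush only 2 to 4 are there at a start; the rules pass over those that are not, and their reading is None.
At some moment in a run one of round_brush, paddle_brush, wide_comb, tint_brush may be knocked a few centimetres aside while the robot is not near it.
Once in a run the grip may slacken for a moment while it holds something.
It also fails if it takes over 210 s, if anything falls off the work surface, if the arm or the gripper's body presses on something with over 40 N, if the wrist force passes 120 N, or if a joint passes its speed limit or range.

ROBOT

A 6-joint arm with a two-finger parallel gripper is mounted at the origin on the work surface. World frame = base frame: x ahead of the robot, y to its left, z up, the work surface at z = 0. Lengths are in m, angles in degrees, forces in N, time in s.
With the tool pointing down it reaches from about 0.35 to 0.975 m from the base axis. Payload 7.1 kg.
Tool frame: the origin (TCP) lies at the very end of the fingers, on their centre line; the grasp point (between the pads) lies 19 mm behind it; z points along the fingers, y is the line along which they close (so a half turn about z gives the same grasp; the last joint's range is limited). The gripper opens to 88 mm and grips with 3 to 60 N. Pads are 20 mm wide; open, the fingers measure 115 mm over their backs; the gripper's body (75 mm by 178 mm) begins 61 mm behind the grasp point.
Start: joints at [-65.833, 24.242, 93.386, -0, 62.372, -1.089], TCP at [0.267, -0.565, 0.2] pointing down, gripper open.
Joint ranges: [-172.04, 172.04], [-51.8, 120.97], [4.93, 147.93], [-75.15, 255.16], [6.16, 154.13], [-145.62, 145.62]. Speed limits (degrees/s): [136.94, 136.94, 172.46, 180, 180, 180].

INTERFACE

Orientations are given as [roll, pitch, yaw] about the fixed x, y, z axes, in that order (R = Rz(yaw) Ry(pitch) Rx(roll)).
In Python, from plant import ctrl gives the robot as it stands.
- The arm moves only by the tool apply_moves, never from a script. Its argument "commands" is a list of rows, each a list of 7 numbers: the shift along the tool's x, y, z in cm, then the turn, a rotation vector about the tool's x, y, z in degrees, then the closure, from 0 (fully open) to 1 (shut). In form: [[tx, ty, tz, wx, wy, wz, grip], ...]. A call has 1 to 12 rows; each row shifts and turns the commanded pose from where the row before left it, along the tool's axes as they then stand; what a row does not reach is not made up. A row lasts 1/10 s, in which the tool goes at most 50 mm and 8.59 degrees, less where a joint would pass 70% of its speed; a pose out of reach is approached as far as the arm can. A call with a gripper value outside its range is refused whole. The fingers move at their own pace and stop on an object; "newtons" is the grip in N (left out, the last holds). Time passes only in rows, so rows that do not move let the fingers close. It gives the time, the measured TCP pose, the force, the opening and the grip force at its end, in the units of the state.
- ctrl.sense(): the state, without advancing time (a new reading comes with each control period).
- ctrl.capture(name): name is "scene" or "top" or "wrist"; returns a dict with "pixels" (480x640x3 uint8, red, green, blue), "camera_matrix" (3x3 intrinsics, pixels), "view" (4x4, takes a point from world to camera coordinates). Camera axes: x right, y down, z forward; pixel columns grow to the right and rows downward; lengths in m; the calibration is good to about 2 mm. The wrist camera is an equidistant fisheye: a pixel r from the principal point sees the ray r / f radians off the axis. A picture is of the moment at which its call begins. There is no depth.
- ctrl.close_job(): hands the job in; it is judged then, once.
The state is a dict: "clock": time; "joints": joint angles; "joint_velocities": joint speeds; "effort": joint torques, N m; "ee_pos": TCP position; "orientation": TCP orientation; "wrist_force": force on the tool from outside, world axes, zero at the start; "wrist_torque": the same for the moment, N m; "gripper_width": finger opening in m; "finger_force": force on a finger pad.
Only numpy, scipy, OpenCV 4.12 (cv2) and the standard library are available. Lean on these libraries where they do the work, as an engineer would, in place of code of your own. Each camera call takes 0.05 s, during which the arm holds its last target. There are 200 camera calls.

## Working session

There is one attempt and no reset: what is moved stays moved. The work goes in short steps, Python scripts to look and compute and a tool call to move; the robot and the scene stay as the last step left them, time stands still between calls to the robot, and variables do not carry over. Pictures are saved under pics/ and viewed, at most 14 in all, crops included, and the job is handed in when it is done.

Besides the shell and the picture viewer there is one more tool, called after "Request:" as name([rows], argument=value, ...), one row to a line, values as JSON. apply_moves: Moves the arm, as the interface text tells. Its arguments: {"type":"object","properties":{"commands":{"type":"array"},"newtons":{"type":"number"}},"required":["commands"]}

```bash
ls; mkdir -p pics; cat > h.py <<'E'
import numpy as np, cv2
from plant import ctrl
def grab(name, fn=None):
    d=ctrl.capture(name); 
    if fn: cv2.imwrite('pics/'+fn, d['pixels'][:,:,::-1])
    return d
def ray(d,u,v,fish=False):
    K=np.array(d['camera_matrix']);V=np.array(d['view']);R=V[:3,:3];c=-R.T@V[:3,3]
    x=(u-K[0,2])/K[0,0];y=(v-K[1,2])/K[1,1]
    if fish:
        r=np.hypot(x,y); s=np.sin(r)/r if r>1e-9 else 1; q=np.array([x*s,y*s,np.cos(r)])
    else: q=np.array([x,y,1.])
    return c,R.T@q
def onz(d,u,v,z,fish=False):
    c,q=ray(d,u,v,fish); return (c+q*(z-c[2])/q[2])
def proj(d,P,fish=False):
    K=np.array(d['camera_matrix']);V=np.array(d['view']);p=V[:3,:3]@np.array(P)+V[:3,3]
    if fish:
        r=np.hypot(p[0],p[1]);t=np.arctan2(r,p[2]);k=t/r if r>1e-9 else 1/p[2]
        x,y=p[0]*k,p[1]*k
    else: x,y=p[:2]/p[2]
    return np.array([K[0,0]*x+K[0,2],K[1,1]*y+K[1,2]])
E
python3 - <<'E'
from h import *
for n in('top','scene'):
    d=grab(n,n+'0.png');V=np.array(d['view']);print(n,np.array(d['camera_matrix']).tolist(),(-V[:3,:3].T@V[:3,3]).round(3),V[2,:3].round(3))
print(ctrl.sense())
E
```

```text
pics
top [[577.9216385927452, 0.0, 311.2104728184572], [0.0, 577.9216385927452, 230.07720133627038], [0.0, 0.0, 1.0]] [ 0.357 -0.068  1.6  ] [ 0.105  0.01  -0.994]
scene [[507.22212255343794, 0.0, 321.9160686890891], [0.0, 507.22212255343794, 245.4374897401735], [0.0, 0.0, 1.0]] [ 0.891 -0.485  0.966] [-0.374  0.395 -0.839]
{'clock': 0.1, 'joints': array([-6.58347192e+01,  2.42777391e+01,  9.34276870e+01,  1.11593388e-03,
        6.23719272e+01, -1.08879690e+00]), 'joint_velocities': array([-0.12738658,  0.00027901, -0.06449609,  0.00139938,  0.04044771,
        0.0670551 ]), 'effort': array([ 4.49683021e-04, -5.45614886e+01, -2.74325663e+01,  6.45292969e-02,
        1.88177358e-02,  1.40968990e-05]), 'ee_pos': array([ 0.26645258, -0.56476298,  0.19910032]), 'orientation': array([-1.79922680e+02, -2.45767436e-03,  2.52535579e+01]), 'wrist_force': array([-0.99693121,  0.13242939, -0.53449273]), 'wrist_torque': array([ 0.00491666,  0.00150518, -0.03710715]), 'finger_force': 0.0, 'gripper_width': 0.08787641559726143}
```

View pics/top0.png

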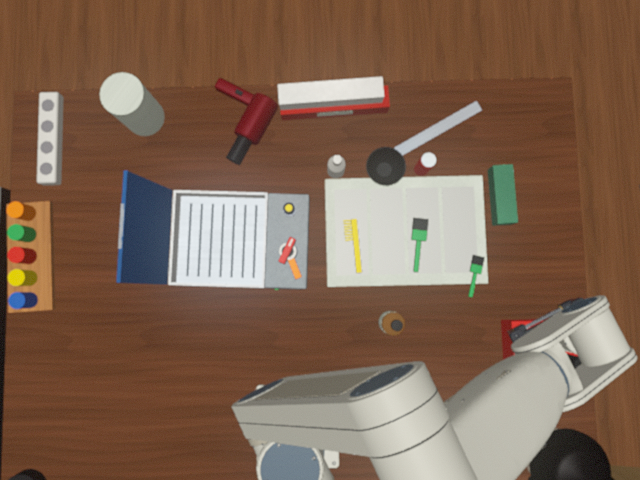

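View pics/scene0.png

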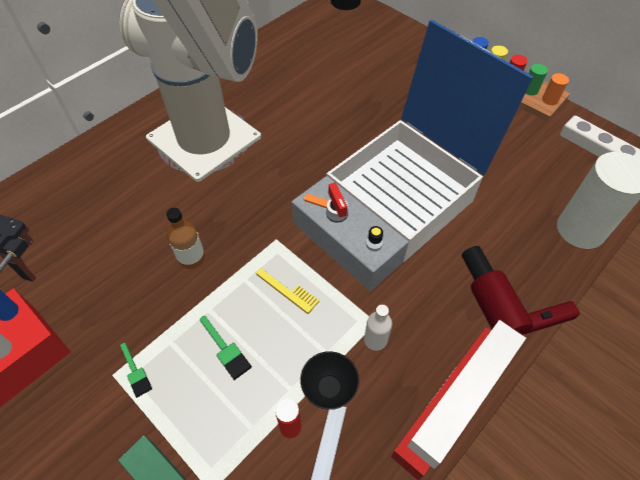

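The top view looks down with +x up and +y left: the box is at about (220,240) px with its console to the right. The vent's yellow top is at (289,208) and the red grip at (288,250). The comb is at (355,245), the big green tint brush at (419,245) and a small decoy at (476,275). The arm hides the lower right, so I'll check there later.

```bash
cat >> h.py <<'E'
def mask(d,lo,hi,roi):
    h=cv2.cvtColor(d['pixels'],cv2.COLOR_RGB2HSV);m=cv2.inRange(h,np.array(lo),np.array(hi))
    z=np.zeros_like(m);x0,y0,x1,y1=roi;z[y0:y1,x0:x1]=m[y0:y1,x0:x1];return z
def cen(m):
    ys,xs=np.nonzero(m);return xs.mean(),ys.mean(),len(xs)
def axis(d,m,z,fish=False):
    ys,xs=np.nonzero(m);P=np.array([onz(d,x,y,z,fish)[:2] for x,y in zip(xs,ys)])
    c=P.mean(0);w,v=np.linalg.eigh(np.cov((P-c).T));a=v[:,1];t=(P-c)@a
    return c,a,t.min(),t.max(),(P-c)@v[:,0]
E
python3 - <<'E'
from h import *
d=grab('top');s=grab('scene')
m=mask(d,(22,120,120),(35,255,255),(275,195,300,220));u=cen(m);print('vent',u,onz(d,*u[:2],.132))
m=mask(s,(22,120,120),(35,255,255),(360,220,390,245));u=cen(m);print('vent s',u,onz(s,*u[:2],.132))
m=mask(d,(0,150,90),(6,255,255),(270,230,300,265));u=cen(m);print('grip',u,onz(d,*u[:2],.145),axis(d,m,.145)[1:4])
m=mask(s,(0,150,90),(6,255,255),(320,175,355,220));u=cen(m);print('grip s',u,onz(s,*u[:2],.14))
for c,z in(((268,193),.09),((268,286),.09),((308,196),.085),((307,288),.085),((172,190),.09),((169,286),.09)):print(c,onz(d,*c,z))
m=mask(d,(22,120,120),(35,255,255),(335,210,370,280));print('comb',cen(m),axis(d,m,.012)[:4])
m=mask(d,(50,100,60),(85,255,255),(405,215,435,280));print('tint',cen(m),axis(d,m,.014)[:4])
m=mask(d,(50,100,60),(85,255,255),(460,215,490,300));print('small',cen(m),axis(d,m,.014)[:4])
for c in ((336,165),(385,166),(428,160),(391,323)):print(c,onz(d,*c,.05))
E
```

```text
vent (np.float64(288.3265306122449), np.float64(207.42857142857142), 49) [0.57198071 0.00426032 0.132     ]
vent s (np.float64(375.7118644067797), np.float64(231.0677966101695), 59) [0.5730289  0.00688576 0.132     ]
grip (np.float64(287.09090909090907), np.float64(252.27272727272728), 33) [0.45593479 0.00859427 0.145     ] (array([-0.88048761,  0.47406916]), np.float64(-0.03552825577853257), np.float64(0.02656090717339283))
grip s (np.float64(337.0096463022508), np.float64(198.95498392282957), 311) [0.46614601 0.00848399 0.14      ]
(268, 193) [0.6178824  0.05954103 0.09      ]
(268, 286) [0.37279317 0.06262202 0.09      ]
(308, 196) [ 0.60829887 -0.04612425  0.085     ]
(307, 288) [ 0.36556238 -0.03870226  0.085     ]
(172, 190) [0.63168404 0.31447995 0.09      ]
(169, 286) [0.37809443 0.32108971 0.09      ]
comb (np.float64(355.7716535433071), np.float64(244.04330708661416), 254) (array([ 0.48373172, -0.17392499]), array([-0.99677437, -0.08025494]), np.float64(-0.06945038731728177), np.float64(0.07493288940762981))
tint (np.float64(418.00414937759336), np.float64(243.50207468879668), 241) (array([ 0.48136526, -0.34459416]), array([-0.99108409,  0.13323783]), np.float64(-0.039205206112283196), np.float64(0.07364951655172305))
small (np.float64(473.9421965317919), np.float64(277.22543352601156), 173) (array([ 0.38590486, -0.4930931 ]), array([-0.96972711,  0.24419117]), np.float64(-0.03680128331684676), np.float64(0.052960335711897406))
(336, 165) [ 0.69792653 -0.12368375  0.05      ]
(385, 166) [ 0.69207102 -0.25701764  0.05      ]
(428, 160) [ 0.70599521 -0.3745434   0.05      ]
(391, 323) [ 0.2690089  -0.25860452  0.05      ]
```

Request:
apply_moves([
  [0,0,-2.7,0,0,8.4,0],
  [0,0,-2.7,0,0,8.4,0],
  [0,0,-2.6,0,0,8.4,0],
  [2.1,-4,0,0,0,0,0],
  [2.1,-4,0,0,0,0,0],
  [2.1,-4,0,0,0,0,0],
  [2.1,-4,0,0,0,0,0],
  [2.1,-4,0,0,0,0,0],
  [2.1,-4,0,0,0,0,0],
  [2.1,-4,0,0,0,0,0],
  [2.1,-4,0,0,0,0,0],
  [2.1,-4,0,0,0,0,0],
])

```text
clock: 1.4
ee_pos: [0.4558, -0.2033, 0.2799]
orientation: [180.0, -0.0, 0.0]
wrist_force: [-0.5, -0.5, -0.4]
gripper_width: 0.0879
finger_force: 0.0
```

Request:
apply_moves([
  [2.1,-4,0,0,0,0,0],
  [2.1,-4,0,0,0,0,0],
  [2.1,-4,0,0,0,0,0],
  [2.1,-4,0,0,0,0,0],
  [2.1,-4,0,0,0,0,0],
  [0,0,0,0,0,0,0],
  [0,0,0,0,0,0,0],
  [0,0,0,0,0,0,0],
])

```text
clock: 2.2
ee_pos: [0.5595, -0.0056, 0.2795]
orientation: [180.0, 0.0, 0.0]
wrist_force: [0.4, -0.4, 0.2]
gripper_width: 0.0882
finger_force: 0.0
```

```bash
python3 - <<'E'
from h import *
d=grab('top');w=grab('wrist')
cv2.imwrite('pics/a.png',np.hstack([cv2.resize(d['pixels'][180:,300:,::-1],(400,353)),cv2.resize(w['pixels'][:,:,::-1],(400,300),interpolation=cv2.INTER_AREA)[:,:].copy() if 0 else cv2.resize(w['pixels'][:,:,::-1],(400,353))]))
s=ctrl.sense();print(s['ee_pos'],s['orientation'],w['camera_matrix'])
for z,n in((.132,'vent'),):
    m=mask(w,(22,120,120),(35,255,255),(0,0,640,480));print(cen(m))
    k,l,st,c=cv2.connectedComponentsWithStats(m)
    for i in range(1,k):
        if st[i,4]>30: print(st[i],c[i],onz(w,*c[i],.132,True))
E
```

```text
[ 0.55956874 -0.00614325  0.27977246] [ 1.79988836e+02  1.68317848e-02 -3.77499970e-02] [[371.64829954   0.         320.47285223]
 [  0.         371.64829954 234.04838558]
 [  0.           0.           1.        ]]
(np.float64(412.0985422740525), np.float64(227.29970845481049), 1715)
[296 191  22  21 363] [306.43526171 201.25619835] [0.57238504 0.00663438 0.132     ]
[ 424  199   28   87 1352] [440.46819527 234.29215976] [ 0.54131183 -0.12105059  0.132     ]
```

View pics/a.png

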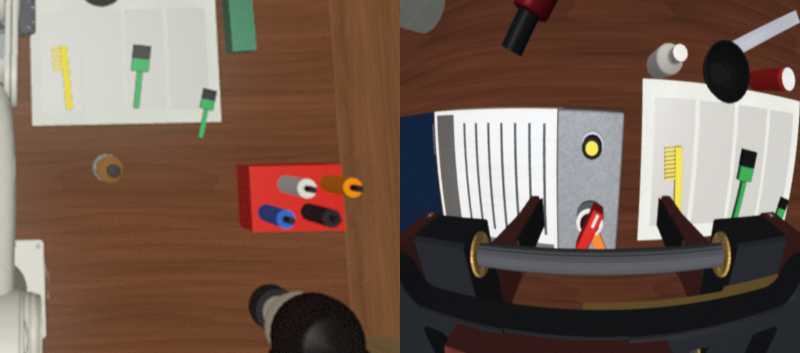

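Only the comb and the tint brush (both on the tray) are present. The red block holds decoy bottles. The wrist camera puts the vent at (0.572, 0.007), which agrees with the other views. Next I grasp and pull it.

Request:
apply_moves([
  [1.3,-1.3,0,0,0,0,0],
  [0,0,3,0,0,0,0],
  [0,0,3,0,0,0,0],
  [0,0,3,0,0,0,0],
  [0,0,3,0,0,0,0],
  [0,0,3,0,0,0,0],
  [0,0,2,0,0,0,0],
  [0,0,0.8,0,0,0,0],
  [0,0,0,0,0,0,0],
  [0,0,0,0,0,0,0.8],
  [0,0,0,0,0,0,0.8],
  [0,0,0,0,0,0,0.8],
], newtons=25)

```text
clock: 3.5
ee_pos: [0.574, 0.0081, 0.103]
orientation: [-180.0, -0.1, 0.1]
wrist_force: [-0.3, -0.2, 0.2]
gripper_width: 0.0675
finger_force: 0.0
```

Request:
apply_moves([
  [0,0,0,0,0,0,0.8],
  [0,0,0,0,0,0,0.8],
  [0,0,0,0,0,0,0.8],
  [0,0,0,0,0,0,0.8],
  [0,0,0,0,0,0,0.8],
])

```text
clock: 4.0
ee_pos: [0.5731, 0.0069, 0.1019]
orientation: [179.9, 0.0, 0.1]
wrist_force: [-0.7, -5.4, 2.7]
gripper_width: 0.0293
finger_force: 25.0
```

Request:
apply_moves([
  [0,0,-0.5,0,0,0,0.8],
  [0,0,-0.5,0,0,0,0.8],
  [0,0,-0.5,0,0,0,0.8],
  [0,0,-0.5,0,0,0,0.8],
  [0,0,-0.5,0,0,0,0.8],
  [0,0,-0.5,0,0,0,0.8],
  [0,0,-0.5,0,0,0,0.8],
  [0,0,-0.5,0,0,0,0.8],
  [0,0,0,0,0,0,0.8],
  [0,0,0,0,0,0,0.8],
], newtons=35)

```text
clock: 5.0
ee_pos: [0.5731, 0.0069, 0.1418]
orientation: [179.9, 0.0, 0.1]
wrist_force: [-0.2, -6.0, 0.3]
gripper_width: 0.0292
finger_force: 35.0
```

Request:
apply_moves([
  [0,0,0,0,0,0,0],
  [0,0,0,0,0,0,0],
  [0,0,0,0,0,0,0],
  [0,0,0,0,0,0,0],
  [0,0,0,0,0,0,0],
  [0,0,-3,0,0,0,0],
  [0,0,-3,0,0,0,0],
  [0,0,-4,0,0,0,0],
  [0,0,-4,0,0,0,0],
  [0,0,0,0,0,0,0],
  [0,0,0,0,0,0,0],
])

```text
clock: 6.1
ee_pos: [0.5735, 0.0081, 0.2826]
orientation: [180.0, -0.1, 0.1]
wrist_force: [-0.4, 0.5, -1.2]
gripper_width: 0.0878
finger_force: 0.0
```

```bash
python3 - <<'E'
from h import *
s=ctrl.sense();print(s['ee_pos'],s['orientation'])
w=grab('wrist','w1.png')
m=mask(w,(22,120,120),(35,255,255),(270,100,350,300))
u=cen(m)[:2];print('vent',u,onz(w,*u,.172,True),onz(w,*u,.132,True))
sc=grab('scene')
m=mask(sc,(22,120,120),(35,255,255),(350,190,395,250))
u=cen(m);print(u,[proj(sc,(.5725,.0067,z)).round(1) for z in(.132,.172)])
E
```

```text
[0.573462   0.00812864 0.28260112] [ 1.79998489e+02 -1.18055193e-01  6.33178618e-02]
vent (np.float64(322.31336405529953), np.float64(226.13133640552996)) [0.57241954 0.00654953 0.172     ] [0.56279823 0.00638266 0.132     ]
(np.float64(377.59375), np.float64(219.3125), 64) [array([375.4, 231. ]), array([377.3, 219.2])]
```

Request:
apply_moves([
  [-2,3.6,0,0,0,0,0],
  [-2,3.6,0,0,0,0,0],
  [-2,3.6,0,0,0,0,0],
  [-2,3.6,0,0,0,0,0],
  [-2,3.6,0,0,0,0,0],
  [0,0,4,0,0,0,0],
  [0,0,4,0,0,0,0],
  [0,0,0,0,0,0,0],
  [0,0,0,0,0,0,0],
])

```text
clock: 7.1
ee_pos: [0.4725, -0.1717, 0.201]
orientation: [-179.9, 0.2, 0.1]
wrist_force: [0.1, -0.2, -0.2]
gripper_width: 0.0876
finger_force: 0.0
```

```bash
python3 - <<'E'
from h import *
s=ctrl.sense();print(s['ee_pos'],s['orientation'])
w=grab('wrist','w2.png')
m=mask(w,(22,120,120),(35,255,255),(0,0,640,480))
k,l,st,c=cv2.connectedComponentsWithStats(m);i=1+np.argmax(st[1:,4]);print(st[i])
m=(l==i)*np.uint8(255)
ys,xs=np.nonzero(m);P=np.array([onz(w,x,y,.012,True)[:2] for x,y in zip(xs,ys)])
for a in np.arange(P[:,0].min(),P[:,0].max(),.015):
    q=P[(P[:,0]>=a)&(P[:,0]<a+.004)];print(round(a+.002,4),q[:,1].min().round(4),q[:,1].max().round(4))
print(P.min(0),P.max(0))
E
```

```text
[ 0.47253171 -0.17166491  0.20095794] [-1.79923933e+02  1.87458967e-01  5.97585577e-02]
[ 289  126   44  141 2240]
0.4098 -0.1837 -0.171
0.4248 -0.1826 -0.1699
0.4398 -0.1814 -0.1689
0.4548 -0.1813 -0.1679
0.4698 -0.1802 -0.1669
0.4848 -0.1791 -0.1659
0.4998 -0.178 -0.1437
0.5148 -0.177 -0.1418
0.5298 -0.1759 -0.142
0.5448 -0.1749 -0.1411
[ 0.40780679 -0.18374829] [ 0.55397619 -0.14011853]
```

View pics/w2.png

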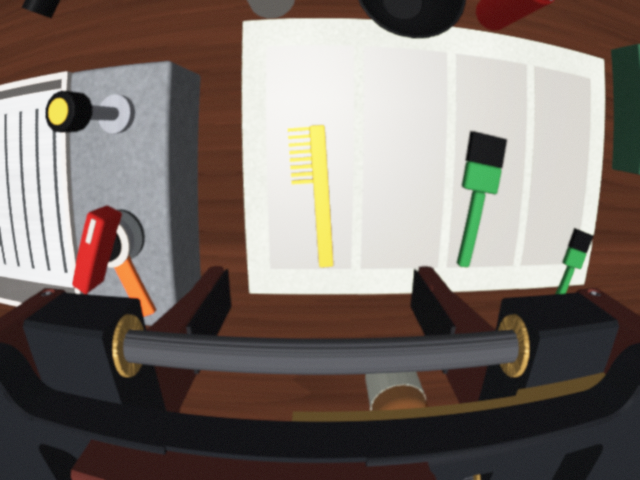

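The comb's spine lies along (0.408..0.554, about -0.173), yawed 4°, with its teeth on the +y side starting at x≈0.499. The tint brush has its head up at (485,160) px and its handle runs down to (465,265).

Request:
apply_moves([
  [0.6,0.1,0,0,0,-4.2,0.3],
  [0,0,4,0,0,0,0.3],
  [0,0,4,0,0,0,0.3],
  [0,0,4,0,0,0,0.3],
  [0,0,4,0,0,0,0.3],
  [0,0,2,0,0,0,0.3],
  [0,0,0.6,0,0,0,0.3],
  [0,0,0.4,0,0,0,0.3],
  [0,0,0,0,0,0,0.3],
  [0,0,0,0,0,0,0.3],
])

```text
clock: 8.15
ee_pos: [0.4806, -0.1734, 0.0132]
orientation: [179.9, -0.1, 4.3]
wrist_force: [0.4, -0.9, -0.6]
gripper_width: 0.0614
finger_force: 0.0
```

Request:
apply_moves([
  [0,0,0.3,0,0,0,0.3],
  [0,0,0.3,0,0,0,0.3],
  [0,0,0.2,0,0,0,0.3],
  [0,0,0,0,0,0,0.3],
])

```text
clock: 8.55
ee_pos: [0.4791, -0.173, 0.0036]
orientation: [-180.0, 0.0, 4.3]
wrist_force: [-0.4, 0.5, -0.0]
gripper_width: 0.0616
finger_force: 0.0
```

Request:
apply_moves([
  [0,0,0,0,0,0,1],
  [0,0,0,0,0,0,1],
  [0,0,0,0,0,0,1],
  [0,0,0,0,0,0,1],
  [0,0,0,0,0,0,1],
  [0,0,0,0,0,0,1],
], newtons=30)

```text
clock: 9.15
ee_pos: [0.4793, -0.173, 0.0038]
orientation: [180.0, -0.0, 4.3]
wrist_force: [-0.1, -0.5, -0.1]
gripper_width: 0.0171
finger_force: 0.0
```

Request:
apply_moves([
  [0,0,-2,0,0,0,1],
  [0,0,-3,0,0,0,1],
  [0,0,-4,0,0,0,1],
  [0,0,-4,0,0,0,1],
  [0,0,-4,0,0,0,1],
  [0,0,-3,0,0,0,1],
  [0,0,-2,0,0,0,1],
  [0,0,0,0,0,0,1],
])

```text
clock: 9.95
ee_pos: [0.481, -0.1737, 0.2267]
orientation: [179.9, -0.3, 4.3]
wrist_force: [-0.8, -0.4, 0.2]
gripper_width: 0.0009
finger_force: 0.0
```

I lifted before the fingers had finished closing. I'll look again.

Request:
apply_moves([
  [0,0,0,0,0,0,0],
  [0,0,0,0,0,0,0],
  [0,0,0,0,0,0,0.3],
  [0,0,0,0,0,0,0.3],
  [0,0,0,0,0,0,0.3],
])

```text
clock: 10.45
ee_pos: [0.4791, -0.1729, 0.2231]
orientation: [-180.0, 0.1, 4.3]
wrist_force: [0.1, 0.4, -1.1]
gripper_width: 0.037
finger_force: 0.0
```

```bash
cat >> h.py <<'E'
def comb(w,z=.012):
    m=mask(w,(22,120,120),(35,255,255),(0,0,640,480))
    k,l,st,c=cv2.connectedComponentsWithStats(m);i=1+np.argmax(st[1:,4]);print(st[i])
    ys,xs=np.nonzero(l==i);P=np.array([onz(w,x,y,z,True)[:2] for x,y in zip(xs,ys)])
    for a in np.arange(P[:,0].min(),P[:,0].max(),.015):
        q=P[(P[:,0]>=a)&(P[:,0]<a+.004)];print(round(a+.002,4),q[:,1].min().round(4),q[:,1].max().round(4))
    print(P.min(0),P.max(0))
E
python3 - <<'E'
from h import *
s=ctrl.sense();print(s['ee_pos'],s['orientation'],s['gripper_width'])
comb(grab('wrist'))
E
```

```text
[ 0.47905265 -0.17291499  0.22311178] [-1.79968068e+02  6.16341510e-02  4.25457013e+00] 0.03699592103817178
[ 294  133   34  133 1997]
0.4097 -0.1831 -0.1705
0.4247 -0.1832 -0.1695
0.4397 -0.182 -0.1684
0.4547 -0.1808 -0.1674
0.4697 -0.1796 -0.1664
0.4847 -0.1785 -0.1653
0.4997 -0.1774 -0.143
0.5147 -0.1771 -0.142
0.5297 -0.1751 -0.1421
0.5447 -0.175 -0.1496
[ 0.40769127 -0.18373009] [ 0.55430054 -0.14062169]
```

The comb hasn't moved. I'll go down at 0.4 closure and wait for the fingers to close fully.

Request:
apply_moves([
  [0,0,4,0,0,0,0.4],
  [0,0,4,0,0,0,0.4],
  [0,0,4,0,0,0,0.4],
  [0,0,4,0,0,0,0.4],
  [0,0,3.5,0,0,0,0.4],
  [0,0,1.5,0,0,0,0.4],
  [0,0,0.5,0,0,0,0.4],
  [0,0,0.4,0,0,0,0.4],
  [0,0,0,0,0,0,1],
  [0,0,0,0,0,0,1],
  [0,0,0,0,0,0,1],
])

```text
clock: 11.6
ee_pos: [0.48, -0.1733, 0.0057]
orientation: [180.0, -0.1, 4.3]
wrist_force: [-0.7, -0.3, -0.2]
gripper_width: 0.0325
finger_force: 0.0
```

Request:
apply_moves([
  [0,0,0,0,0,0,1],
  [0,0,0,0,0,0,1],
  [0,0,0,0,0,0,1],
  [0,0,0,0,0,0,1],
  [0,0,0,0,0,0,1],
  [0,0,0,0,0,0,1],
])

```text
clock: 12.2
ee_pos: [0.4793, -0.173, 0.0047]
orientation: [-180.0, 0.0, 4.3]
wrist_force: [-0.2, -0.0, -0.9]
gripper_width: 0.0005
finger_force: 0.0
```

```bash
python3 - <<'E'
from h import *
w=grab('wrist','w3.png');s=grab('scene','s3.png')
cv2.imwrite('pics/b.png',np.hstack([cv2.resize(s['pixels'][200:400,180:400,::-1],(440,400)),w['pixels'][100:400,160:480,::-1].copy()[:,:] if 0 else cv2.resize(w['pixels'][:,:,::-1],(360,400))]))
E
```

```text
(no output)
```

View pics/b.png

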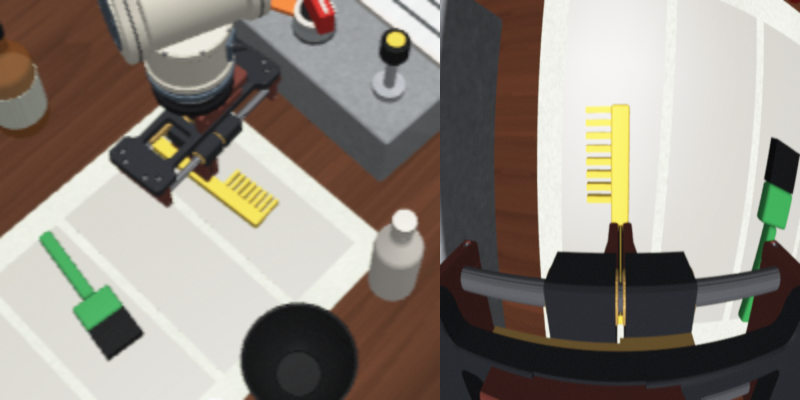

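```bash
python3 - <<'E'
from h import *
w=grab('wrist');s=grab('scene');t=grab('top')
for n,d,f in(('w',w,1),('s',s,0),('t',t,0)):
    V=np.array(d['view']);print(n,'cam',(-V[:3,:3].T@V[:3,3]).round(3),'tcp',proj(d,(.479,-.173,.005),f).round(0),'grasp',proj(d,(.479,-.173,.024),f).round(0))
    for p in((.408,-.1775),(.554,-.168),(.554,-.15)):print('   ',[proj(d,(*p,z),f).round(1).tolist() for z in (0,.012,.03)])
m=mask(s,(22,120,120),(35,255,255),(240,250,330,330));ys,xs=np.nonzero(m);i=xs.argmin();j=xs.argmax();k=ys.argmax();print(xs[i],ys[i],xs[j],ys[j],xs[k],ys[k])
m=mask(w,(22,120,120),(35,255,255),(200,100,400,290));ys,xs=np.nonzero(m);print(xs.min(),xs.max(),ys.min(),ys.max())
E
```

```text
w cam [ 0.549 -0.168  0.189] tcp [320. 274.] grasp [320. 288.]
    [[318.8, 376.5], [318.7, 388.3], [318.6, 407.9]]
    [[321.0, 128.7], [321.0, 128.1], [321.0, 127.0]]
    [[285.4, 126.4], [283.0, 125.7], [278.7, 124.4]]
s cam [ 0.891 -0.485  0.966] tcp [282. 290.] grasp [282. 286.]
    [[258.3, 272.5], [257.8, 269.8], [256.9, 265.5]]
    [[308.9, 311.5], [308.8, 309.0], [308.7, 305.1]]
    [[314.9, 305.8], [314.9, 303.3], [314.8, 299.4]]
t cam [ 0.357 -0.068  1.6  ] tcp [355. 246.] grasp [356. 245.]
    [[357.6, 271.7], [357.9, 271.5], [358.3, 271.3]]
    [[352.6, 219.3], [352.9, 218.7], [353.3, 217.9]]
    [[346.2, 219.4], [346.4, 218.9], [346.7, 218.1]]
256 272 318 300 306 312
260 336 126 289
```

```bash
python3 - <<'E'
import cv2,numpy as np
a=cv2.imread('pics/s3.png')[230:330,230:340];b=cv2.imread('pics/w3.png')[110:300,270:360]
cv2.imwrite('pics/c.png',np.hstack([cv2.resize(a,(440,400)),cv2.resize(b,(280,400))]))
E
```

```text
(no output)
```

View pics/c.png

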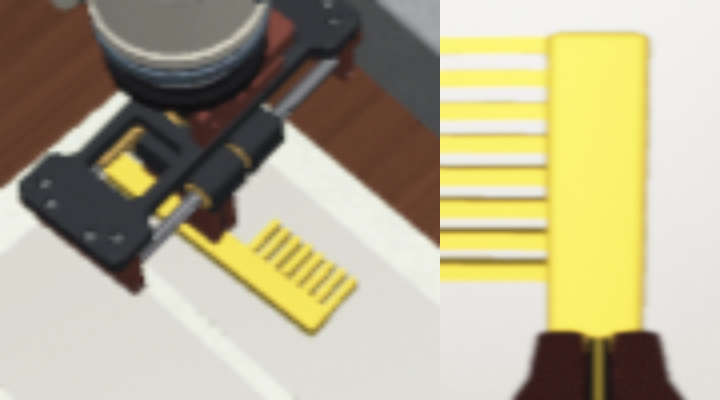

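The closed fingers sit in line with the comb, with yellow showing in the gap between them. Nothing is held, so the pads seem to pass above the comb. I'll open, touch down on the surface, and close there.

Request:
apply_moves([
  [0,0,-1.5,0,0,0,0.4],
  [0,0,-1.5,0,0,0,0.4],
  [0,0,0,0,0,0,0.4],
  [0,0,0,0,0,0,0.4],
  [0,0,0,0,0,0,0.4],
  [0,0,0,0,0,0,0.4],
  [0,0,0,0,0,0,0.4],
])

```text
clock: 13.15
ee_pos: [0.4789, -0.1729, 0.0342]
orientation: [-180.0, 0.0, 4.3]
wrist_force: [0.6, -0.0, 0.7]
gripper_width: 0.0513
finger_force: 0.0
```

Request:
apply_moves([
  [0,0,1.5,0,0,0,0.4],
  [0,0,1.2,0,0,0,0.4],
  [0,0,0.3,0,0,0,0.4],
  [0,0,0.2,0,0,0,0.4],
  [0,0,0.2,0,0,0,0.4],
  [0,0,0.1,0,0,0,0.4],
  [0,0,0,0,0,0,0.4],
  [0,0,0,0,0,0,0.4],
])

```text
clock: 13.95
ee_pos: [0.4795, -0.1731, 0.0]
orientation: [180.0, -0.0, 4.3]
wrist_force: [0.1, 0.9, 0.0]
gripper_width: 0.0526
finger_force: 0.0
```

Request:
apply_moves([
  [0,0,0,0,0,0,1],
  [0,0,0,0,0,0,1],
  [0,0,0,0,0,0,1],
  [0,0,0,0,0,0,1],
  [0,0,0,0,0,0,1],
  [0,0,0,0,0,0,1],
  [0,0,0,0,0,0,1],
  [0,0,0,0,0,0,1],
  [0,0,0,0,0,0,1],
  [0,0,0,0,0,0,1],
])

```text
clock: 14.95
ee_pos: [0.4793, -0.173, -0.0002]
orientation: [-180.0, -0.0, 4.3]
wrist_force: [-1.0, 0.4, -0.1]
gripper_width: 0.0004
finger_force: 0.0
```

Request:
apply_moves([
  [0,0,0,0,0,0,0.4],
  [0,0,0,0,0,0,0.4],
  [0,0,0,0,0,0,0.4],
  [0,0,0,0,0,0,0.4],
  [0,0,0.2,0,0,0,0.4],
  [0,0,0,0,0,0,0.4],
  [0,0,0,0,0,0,0.4],
])

```text
clock: 15.65
ee_pos: [0.4792, -0.173, -0.0023]
orientation: [-180.0, 0.0, 4.3]
wrist_force: [-0.4, -0.0, -0.2]
gripper_width: 0.0514
finger_force: 0.0
```

Request:
apply_moves([
  [0,0,0.2,0,0,0,0.4],
  [0,0,0,0,0,0,0.4],
  [0,0,0,0,0,0,0.4],
])

```text
clock: 15.95
ee_pos: [0.4792, -0.173, -0.0043]
orientation: [-180.0, 0.0, 4.3]
wrist_force: [0.2, -1.1, 0.2]
gripper_width: 0.0526
finger_force: 0.0
```

Request:
apply_moves([
  [0,0,0.2,0,0,0,0.4],
  [0,0,0,0,0,0,0.4],
  [0,0,0,0,0,0,0.4],
])

```text
clock: 16.25
ee_pos: [0.4792, -0.173, -0.0063]
orientation: [-180.0, 0.0, 4.3]
wrist_force: [-0.1, 0.3, -0.9]
gripper_width: 0.0526
finger_force: 0.0
```

Request:
apply_moves([
  [0,0,0,0,0,0,1],
  [0,0,0,0,0,0,1],
  [0,0,0,0,0,0,1],
  [0,0,0,0,0,0,1],
  [0,0,0,0,0,0,1],
  [0,0,0,0,0,0,1],
  [0,0,0,0,0,0,1],
  [0,0,0,0,0,0,1],
  [0,0,0,0,0,0,1],
  [0,0,0,0,0,0,1],
])

```text
clock: 17.25
ee_pos: [0.4793, -0.173, -0.0062]
orientation: [-180.0, 0.0, 4.3]
wrist_force: [0.1, 0.1, -0.3]
gripper_width: 0.0003
finger_force: 0.0
```

Request:
apply_moves([
  [0,0,0,0,0,0,0.4],
  [0,0,0,0,0,0,0.4],
  [0,0,0,0,0,0,0.4],
  [0,0,0,0,0,0,0.4],
  [0,0,0.2,0,0,0,0.4],
  [0,0,0,0,0,0,0.4],
  [0,0,0,0,0,0,0.4],
])

```text
clock: 17.95
ee_pos: [0.4792, -0.173, -0.0083]
orientation: [-180.0, 0.0, 4.3]
wrist_force: [-0.4, 0.2, 0.4]
gripper_width: 0.0513
finger_force: 0.0
```

Request:
apply_moves([
  [0,0,0.2,0,0,0,0.4],
  [0,0,0,0,0,0,0.4],
  [0,0,0,0,0,0,0.4],
])

```text
clock: 18.25
ee_pos: [0.4792, -0.173, -0.0103]
orientation: [-180.0, 0.0, 4.3]
wrist_force: [-0.4, 0.1, 0.4]
gripper_width: 0.0524
finger_force: 0.0
```

Request:
apply_moves([
  [0,0,0.2,0,0,0,0.4],
  [0,0,0,0,0,0,0.4],
  [0,0,0,0,0,0,0.4],
])

```text
clock: 18.55
ee_pos: [0.4793, -0.173, -0.0123]
orientation: [-180.0, 0.0, 4.3]
wrist_force: [-0.1, -0.3, -0.5]
gripper_width: 0.0524
finger_force: 0.0
```

```bash
python3 - <<'E'
from h import *
w=grab('wrist','w4.png');s=grab('scene','s4.png')
a=s['pixels'][230:330,230:340,::-1];b=w['pixels'][110:300,250:390,::-1]
cv2.imwrite('pics/d.png',np.hstack([cv2.resize(a,(440,400)),cv2.resize(b,(340,400))]))
print(ctrl.sense()['ee_pos'])
E
```

```text
[ 0.47929846 -0.17301255 -0.01223043]
```

View pics/d.png

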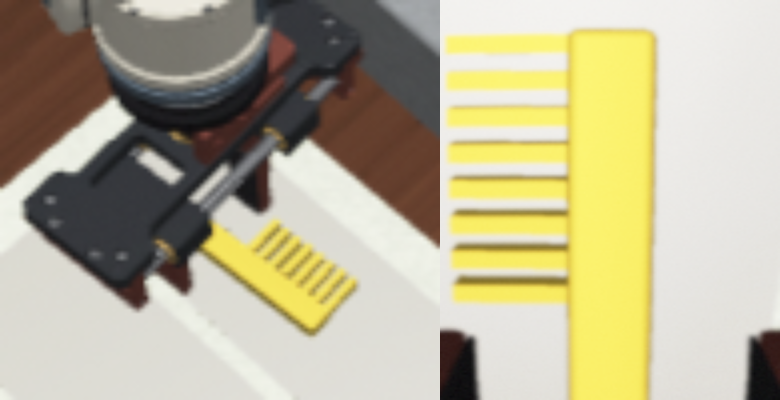

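```bash
python3 - <<'E'
from h import *
w=grab('wrist');s=grab('scene')
for yy in(.026,.035,-.026,-.035):
  for z in(-.012,-.006,0,.006,.012): print(yy,z,proj(s,(.479+.010,-.173+yy,z)).round(1),proj(w,(.479+.010,-.173+yy,z),1).round(1))
E
python3 - <<'E'
import cv2,numpy as np
a=cv2.imread('pics/s4.png')[245:305,255:315];b=cv2.imread('pics/w4.png')[220:310,230:410]
cv2.imwrite('pics/e.png',np.hstack([cv2.resize(a,(360,360)),cv2.resize(b,(432,360),interpolation=cv2.INTER_NEAREST)]))
E
```

```text
0.026 -0.012 [294.5 288.8] [271.8 252.2]
0.026 -0.006 [294.3 287.5] [270.3 255.8]
0.026 0 [294.2 286.1] [268.7 259.6]
0.026 0.006 [294.1 284.8] [267.  263.6]
0.026 0.012 [294.  283.5] [265.3 267.9]
0.035 -0.012 [297.4 286.1] [254.9 250.9]
0.035 -0.006 [297.3 284.8] [252.9 254.4]
0.035 0 [297.2 283.5] [250.8 258.2]
0.035 0.006 [297.1 282.1] [248.6 262.1]
0.035 0.012 [297.  280.8] [246.2 266.4]
-0.026 -0.012 [277.2 304.4] [370.6 259.2]
-0.026 -0.006 [277.  303.1] [372.1 262.9]
-0.026 0 [276.8 301.8] [373.6 266.9]
-0.026 0.006 [276.6 300.5] [375.3 271.1]
-0.026 0.012 [276.3 299.2] [377.1 275.7]
-0.035 -0.012 [274.1 307.1] [387.2 260.2]
-0.035 -0.006 [273.9 305.9] [389.2 264. ]
-0.035 0 [273.7 304.6] [391.3 268. ]
-0.035 0.006 [273.4 303.3] [393.5 272.2]
-0.035 0.012 [273.2 302. ] [395.8 276.7]
```

View pics/e.png

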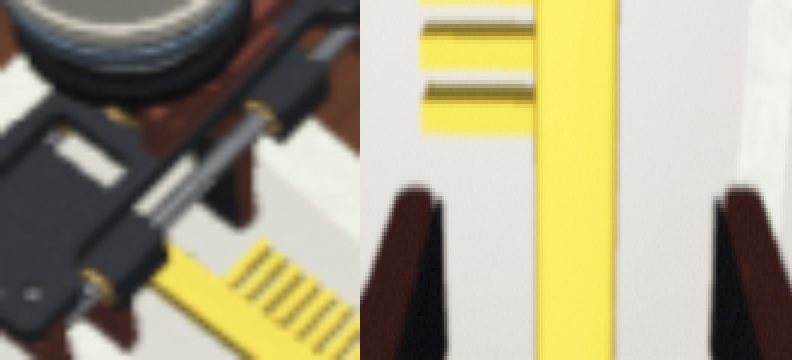

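The wrist view shows the fingertips sunk to table level with no force, so the fingertips don't collide here. The grasp point is now about 7 mm up, at the comb's mid-height, so I'll close here.

Request:
apply_moves([
  [0,0,0,0,0,0,1],
  [0,0,0,0,0,0,1],
  [0,0,0,0,0,0,1],
  [0,0,0,0,0,0,1],
  [0,0,0,0,0,0,1],
  [0,0,0,0,0,0,1],
  [0,0,0,0,0,0,1],
  [0,0,0,0,0,0,1],
  [0,0,0,0,0,0,1],
  [0,0,0,0,0,0,1],
])

```text
clock: 19.75
ee_pos: [0.4793, -0.173, -0.0122]
orientation: [180.0, -0.0, 4.3]
wrist_force: [0.1, -0.4, 0.4]
gripper_width: 0.015
finger_force: 30.0
```

The comb is held with 30 N at a 15 mm opening. Now I lift it and carry it over the chamber.

Request:
apply_moves([
  [0,0,-1,0,0,0,1],
  [0,0,-2,0,0,0,1],
  [0,0,-3,0,0,0,1],
  [0,0,-4,0,0,0,1],
  [0,0,-4,0,0,0,1],
  [0,0,-4,0,0,0,1],
  [0,0,-4,0,0,0,1],
  [0,0,-3,0,0,0,1],
  [0,0,-1,0,0,0,1],
  [0,0,0,0,0,6.3,1],
  [0,0,0,0,0,0,1],
], newtons=40)

```text
clock: 20.85
ee_pos: [0.4787, -0.1728, 0.2474]
orientation: [-180.0, 0.0, -2.1]
wrist_force: [0.3, 0.3, -0.6]
gripper_width: 0.0142
finger_force: 40.0
```

Request:
apply_moves([
  [0.1,-2,0,0,0,0,1],
  [0.1,-4,0,0,0,0,1],
  [0.1,-4,0,0,0,0,1],
  [0,-4,0,0,0,0,1],
  [0.1,-4,0,0,0,0,1],
  [0.1,-4,0,0,0,0,1],
  [0,-4,0,0,0,0,1],
  [0.1,-4,0,0,0,0,1],
  [0.1,-4,0,0,0,0,1],
  [0,-4,0,0,0,0,1],
  [0,-1.6,0,0,0,0,1],
  [0,0,0,0,0,0,1],
])

```text
clock: 22.05
ee_pos: [0.4997, 0.2238, 0.2465]
orientation: [180.0, 0.1, -1.8]
wrist_force: [-0.1, -0.9, -0.6]
gripper_width: 0.0143
finger_force: 40.0
```

```bash
python3 - <<'E'
from h import *
s=ctrl.sense();print(s['ee_pos'],s['orientation'],s['gripper_width'])
w=grab('wrist','w5.png')
O=np.array([.499,.193]);a=np.deg2rad(-2);R=np.array([[np.cos(a),-np.sin(a)],[np.sin(a),np.cos(a)]])
im=w['pixels'][:,:,::-1].copy()
for x,y,z in((.125,.125,.09),(.125,-.125,.09),(-.125,.125,.09),(-.125,-.125,.09),(.125,-.235,.085),(-.125,-.235,.085),(.08,-.185,.172),(-.03,-.185,.149)):
    p=proj(w,(*(O+R@[x,y]),z),1);cv2.circle(im,tuple(int(v) for v in p.round()),4,(255,0,255),1)
cv2.imwrite('pics/w5.png',im)
E
```

```text
[0.49970032 0.22381894 0.24649418] [ 1.79951511e+02  1.11511311e-01 -1.77552162e+00] 0.014338441974100814
```

View pics/w5.png

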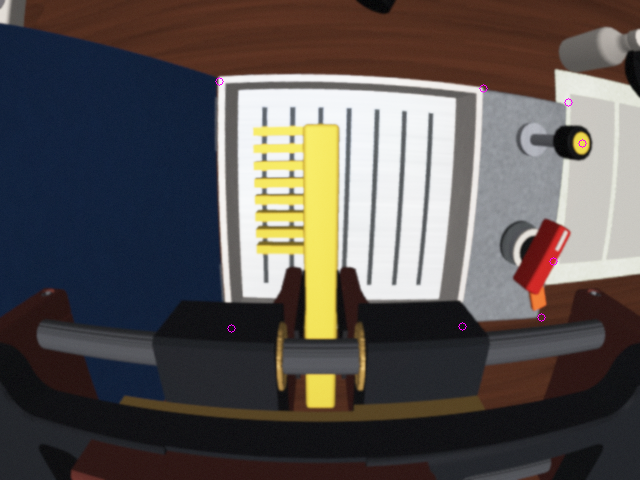

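The projected box corners, vent and grip (magenta circles) line up with the picture, so the box pose is good. I lower the comb, shifted 1.5 cm to -y so the gripper body clears the lid.

Request:
apply_moves([
  [0,1.5,3,0,0,0,1],
  [0,0,4,0,0,0,1],
  [0,0,4,0,0,0,1],
  [0,0,4,0,0,0,1],
  [0,0,3,0,0,0,1],
  [0,0,2,0,0,0,1],
  [0,0,1.5,0,0,0,1],
  [0,0,1,0,0,0,1],
  [0,0,0,0,0,0,1],
  [0,0,0,0,0,0,1],
])

```text
clock: 23.1
ee_pos: [0.5004, 0.2073, 0.0234]
orientation: [-180.0, -0.0, -2.1]
wrist_force: [0.2, -0.2, -0.5]
gripper_width: 0.0141
finger_force: 40.0
```

Request:
apply_moves([
  [0,0,0,0,0,0,0.5],
  [0,0,0,0,0,0,0.5],
  [0,0,0,0,0,0,0.5],
  [0,0,0,0,0,0,0.5],
  [0,0,0,0,0,0,0.5],
  [0,0,-2,0,0,0,0.5],
  [0,0,-4,0,0,0,0.5],
  [0,0,-4,0,0,0,0.5],
  [0,0,-4,0,0,0,0.5],
  [0,0,-4,0,0,0,0.5],
  [0,0,-4,0,0,0,0.5],
  [0,0,0,0,0,0,0.5],
])

```text
clock: 24.3
ee_pos: [0.503, 0.2088, 0.2486]
orientation: [-179.8, -0.5, -2.0]
wrist_force: [0.6, -0.0, 0.4]
gripper_width: 0.0439
finger_force: 0.0
```

```bash
python3 - <<'E'
from h import *
s=ctrl.sense();print(s['ee_pos'],s['orientation'],s['gripper_width'])
w=grab('wrist','w6.png');comb(w,.042)
d=grab('top')
m=mask(d,(50,100,60),(85,255,255),(385,200,455,300));print('tint',cen(m),axis(d,m,.014)[:4])
E
```

```text
[0.50300872 0.2087615  0.24856424] [-179.7675162    -0.53833902   -2.03968856] 0.04387676375279527
[ 296  137   34  134 2154]
0.4318 0.2026 0.2161
0.4468 0.2021 0.2166
0.4618 0.2017 0.2149
0.4768 0.2012 0.2155
0.4918 0.2008 0.2138
0.5068 0.2003 0.2132
0.5218 0.1998 0.2349
0.5368 0.1993 0.2332
0.5518 0.1988 0.2335
0.5668 0.1983 0.2318
[0.42984115 0.19810835] [0.57660217 0.23492235]
tint (np.float64(417.9585062240664), np.float64(243.52697095435684), 241) (array([ 0.48129923, -0.34446618]), array([-0.99144533,  0.13052266]), np.float64(-0.0393082461460566), np.float64(0.07355601603310201))
```

Request:
apply_moves([
  [-0.1,3,0,0,0,0,0.5],
  [-0.1,4.5,0,0,0,0,0.5],
  [-0.1,4.5,0,0,0,0,0.5],
  [-0.1,4.5,0,0,0,0,0.5],
  [-0.1,4.5,0,0,0,0,0.5],
  [-0.1,4.5,0,0,0,0,0.5],
  [-0.1,4.5,0,0,0,0,0.5],
  [-0.1,4.5,0,0,0,0,0.5],
  [-0.2,4.5,0,0,0,0,0.5],
  [-0.2,4.5,0,0,0,0,0.5],
  [-0.2,4.5,0,0,0,0,0.5],
  [-0.2,4.5,0,0,0,0,0.5],
])

```text
clock: 25.6
ee_pos: [0.4637, -0.3178, 0.2406]
orientation: [-179.9, 0.2, -2.1]
wrist_force: [1.4, 0.1, 0.6]
gripper_width: 0.0438
finger_force: 0.0
```

Request:
apply_moves([
  [0,2,2,0,0,5.5,0.5],
  [0,0,2.5,0,0,0,0.5],
  [0,0,0,0,0,0,0.5],
  [0,0,0,0,0,0,0.5],
])

```text
clock: 26.0
ee_pos: [0.4635, -0.3357, 0.1963]
orientation: [-179.9, 0.2, -7.5]
wrist_force: [0.4, 0.8, 0.6]
gripper_width: 0.044
finger_force: 0.0
```

```bash
python3 - <<'E'
from h import *
s=ctrl.sense();print(s['ee_pos'],s['orientation'],s['gripper_width'])
w=grab('wrist','w7.png')
m=mask(w,(50,100,60),(85,255,255),(0,0,640,480))
k,l,st,c=cv2.connectedComponentsWithStats(m);i=1+np.argmax(st[1:,4]);print(st[i])
ys,xs=np.nonzero(l==i);P=np.array([onz(w,x,y,.014,True)[:2] for x,y in zip(xs,ys)])
for a in np.arange(P[:,0].min(),P[:,0].max(),.012):
    q=P[(P[:,0]>=a)&(P[:,0]<a+.004)];print(round(a+.002,4),q[:,1].min().round(4),q[:,1].max().round(4))
print(P.min(0),P.max(0))
E
```

```text
[ 0.46352994 -0.33573921  0.1963101 ] [-179.88848751    0.18786911   -7.52297959] 0.04397542268561686
[ 509    0   62  124 5251]
0.5315 -0.6315 -0.5719
0.5435 -0.6328 -0.5709
0.5555 -0.6324 -0.5719
0.5675 -0.6311 -0.571
0.5795 -0.6315 -0.5711
0.5915 -0.6304 -0.5703
0.6035 -0.6308 -0.571
0.6155 -0.6302 -0.5706
0.6275 -0.6296 -0.5692
0.6395 -0.6293 -0.5689
0.6515 -0.6291 -0.5688
0.6635 -0.6287 -0.569
0.6755 -0.6286 -0.6091
[ 0.52950609 -0.63284001] [ 0.67570593 -0.5685067 ]
```

Picked the green box by mistake, so I'll restrict the selection to the component nearest the expected place.

```bash
python3 - <<'E'
from h import *
w=grab('wrist','w7.png');s=ctrl.sense();print(s['ee_pos'])
u0=proj(w,(.47,-.343,.014),1);print(u0)
m=mask(w,(50,100,60),(85,255,255),(0,0,640,480))
k,l,st,c=cv2.connectedComponentsWithStats(m)
i=min((j for j in range(1,k) if st[j,4]>200),key=lambda j:np.hypot(*(c[j]-u0)));print(st[i])
ys,xs=np.nonzero(l==i);P=np.array([onz(w,x,y,.014,True)[:2] for x,y in zip(xs,ys)])
for a in np.arange(P[:,0].min(),P[:,0].max(),.012):
    q=P[(P[:,0]>=a)&(P[:,0]<a+.004)];print(round(a+.002,4),q[:,1].min().round(4),q[:,1].max().round(4))
print(P.min(0),P.max(0))
E
```

```text
[ 0.46484636 -0.33622763  0.19820559]
[326.76853056 201.25776062]
[ 306  151   40  111 2071]
0.4089 -0.3387 -0.3279
0.4209 -0.3402 -0.3294
0.4329 -0.3418 -0.3311
0.4449 -0.3433 -0.3326
0.4569 -0.3448 -0.3343
0.4689 -0.3474 -0.3358
0.4809 -0.3489 -0.3374
0.4929 -0.3643 -0.3264
0.5049 -0.3659 -0.3265
0.5169 -0.3662 -0.3283
[ 0.40694249 -0.36691003] [ 0.52254509 -0.3255762 ]
```

Request:
apply_moves([
  [1.3,0.5,2,0,0,0,0.5],
  [0,0,4,0,0,0,0.5],
  [0,0,4,0,0,0,0.5],
  [0,0,4,0,0,0,0.5],
  [0,0,3,0,0,0,0.5],
  [0,0,2,0,0,0,0.5],
  [0,0,1.2,0,0,0,0.5],
  [0,0,0.6,0,0,0,0.5],
  [0,0,0,0,0,0,0.5],
  [0,0,0,0,0,0,0.5],
])

```text
clock: 27.1
ee_pos: [0.4775, -0.3437, -0.009]
orientation: [179.9, -0.1, -7.5]
wrist_force: [0.3, 0.2, -0.3]
gripper_width: 0.0436
finger_force: 0.0
```

Request:
apply_moves([
  [0,0,0,0,0,0,1],
  [0,0,0,0,0,0,1],
  [0,0,0,0,0,0,1],
  [0,0,0,0,0,0,1],
  [0,0,0,0,0,0,1],
  [0,0,0,0,0,0,1],
  [0,0,0,0,0,0,1],
  [0,0,0,0,0,0,1],
])

```text
clock: 27.9
ee_pos: [0.4768, -0.3434, -0.01]
orientation: [180.0, -0.0, -7.5]
wrist_force: [-0.7, -0.2, 4.5]
gripper_width: 0.0121
finger_force: 40.0
```

Request:
apply_moves([
  [0,0,-1,0,0,0,1],
  [0,0,-2,0,0,0,1],
  [0,0,-3,0,0,0,1],
  [0,0,-4,0,0,0,1],
  [0,0,-4,0,0,0,1],
  [0,0,-4,0,0,0,1],
  [0,0,-4,0,0,0,1],
  [0,0,-3,0,0,0,1],
  [0,0,-1,0,0,-5.5,1],
  [0,-2.6,0,0,0,0,1],
  [0,-4,0,0,0,0,1],
])

```text
clock: 29.0
ee_pos: [0.4791, -0.2779, 0.2507]
orientation: [179.9, -0.1, -2.2]
wrist_force: [0.8, -0.0, -0.6]
gripper_width: 0.0119
finger_force: 40.0
```

Request:
apply_moves([
  [0,-4,0,0,0,0,1],
  [0,-4,0,0,0,0,1],
  [0,-4,0,0,0,0,1],
  [0.1,-4,0,0,0,0,1],
  [0,-4,0,0,0,0,1],
  [0,-4,0,0,0,0,1],
  [0.1,-4,0,0,0,0,1],
  [0,-4,0,0,0,0,1],
  [0,-4,0,0,0,0,1],
  [0.1,-4,0,0,0,0,1],
  [0,-2,0,0,0,0,1],
  [0,0,0,0,0,0,1],
])

```text
clock: 30.2
ee_pos: [0.4967, 0.1445, 0.25]
orientation: [-180.0, -0.0, -1.9]
wrist_force: [0.2, -0.3, -0.1]
gripper_width: 0.012
finger_force: 40.0
```

```bash
python3 - <<'E'
from h import *
s=ctrl.sense();print(s['ee_pos'],s['orientation'],s['gripper_width'])
w=grab('wrist','w8.png')
m=mask(w,(50,100,60),(85,255,255),(200,50,440,480));print(cen(m))
m=mask(w,(22,120,120),(35,255,255),(0,0,640,480));k,l,st,c=cv2.connectedComponentsWithStats(m)
print([(st[i].tolist(),c[i].round(0).tolist(),onz(w,*c[i],.04,1).round(3).tolist()) for i in range(1,k) if st[i,4]>50])
E
```

```text
[0.49671147 0.14453618 0.24999655] [-1.79975487e+02 -4.05803783e-03 -1.85255571e+00] 0.012001883634256949
(np.float64(319.98571594472185), np.float64(260.9423992567646), 8611)
[([489, 121, 22, 24, 423], [500.0, 132.0], [0.575, -0.061, 0.04]), ([236, 132, 36, 133, 2127], [260.0, 192.0], [0.512, 0.209, 0.04])]
```

Request:
apply_moves([
  [0,-0.5,3,0,0,0,1],
  [0,0,4,0,0,0,1],
  [0,0,4,0,0,0,1],
  [0,0,4,0,0,0,1],
  [0,0,3,0,0,0,1],
  [0,0,2,0,0,0,1],
  [0,0,1.5,0,0,0,1],
  [0,0,1,0,0,0,1],
  [0,0,0,0,0,0,1],
  [0,0,0,0,0,0,1],
])

```text
clock: 31.25
ee_pos: [0.4976, 0.1468, 0.0253]
orientation: [-180.0, -0.0, -2.1]
wrist_force: [0.1, 0.7, -0.3]
gripper_width: 0.0121
finger_force: 40.0
```

Request:
apply_moves([
  [0,0,0,0,0,0,0.6],
  [0,0,0,0,0,0,0.6],
  [0,0,0,0,0,0,0.6],
  [0,0,0,0,0,0,0.6],
  [0,0,-2,0,0,0,0.6],
  [0,0,-4,0,0,0,0.6],
  [0,0,-4,0,0,0,0.6],
  [0,0,-4,0,0,0,0.6],
  [0,0,-4,0,0,0,0.6],
  [0,0,-4,0,0,0,0.6],
  [0,0,0,0,0,0,0.6],
  [0,0,0,0,0,0,0.6],
])

```text
clock: 32.45
ee_pos: [0.4975, 0.1475, 0.2456]
orientation: [-180.0, -0.1, -2.0]
wrist_force: [-0.5, 0.6, -0.6]
gripper_width: 0.0351
finger_force: 0.0
```

```bash
python3 - <<'E'
from h import *
s=ctrl.sense();print(s['ee_pos'],s['orientation'],s['gripper_width'])
w=grab('wrist');sc=grab('scene')
cv2.imwrite('pics/f.png',np.hstack([sc['pixels'][0:300,260:560,::-1],cv2.resize(w['pixels'][:,:,::-1],(400,300))]))
# lid free edge corners in scene vs angle
O=np.array([.499,.193]);a=np.deg2rad(-2);R=np.array([[np.cos(a),-np.sin(a)],[np.sin(a),np.cos(a)]])
for t in(1.5,1.6,1.7,1.8,1.9):
    y=.125-.252*np.cos(t);z=.09+.252*np.sin(t);print(t,[proj(sc,(*(O+R@[x,y]),z)).round(0).tolist() for x in(-.125,.125)])
E
```

```text
[0.49749246 0.1474667  0.24564758] [-1.79961410e+02 -1.24559497e-01 -2.03599241e+00] 0.035070736669690496
1.5 [[407.0, 30.0], [511.0, 89.0]]
1.6 [[415.0, 25.0], [519.0, 83.0]]
1.7 [[422.0, 20.0], [526.0, 78.0]]
1.8 [[430.0, 17.0], [532.0, 73.0]]
1.9 [[436.0, 16.0], [538.0, 71.0]]
```

View pics/f.png

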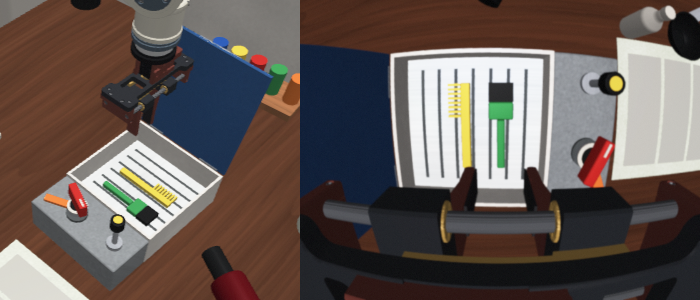

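Both tools lie flat in the chamber and the vent is still out. The lid stands at about 1.8 rad. I turn the tool 90°, rise, and go over behind the lid.

Request:
apply_moves([
  [0,0,-1.5,0,0,-8,1],
  [0,0,-1.5,0,0,-8.2,1],
  [0,0,-1.5,0,0,-8.2,1],
  [0,0,-1.5,0,0,-8.2,1],
  [0,0,-1.5,0,0,-8.2,1],
  [0,0,-1.5,0,0,-8.2,1],
  [0,0,-1.5,0,0,-8.2,1],
  [0,0,-1.5,0,0,-8.2,1],
  [0,0,-1.5,0,0,-8.2,1],
  [0,0,-1.5,0,0,-8.2,1],
  [0,0,-0.5,0,0,-8.2,1],
  [0,0,0,0,0,0,1],
])

```text
clock: 33.75
ee_pos: [0.4972, 0.1473, 0.3988]
orientation: [-179.9, 0.0, 88.0]
wrist_force: [-0.9, -0.2, -0.2]
gripper_width: 0.0004
finger_force: 0.0
```

Request:
apply_moves([
  [2,0,0,0,0,0,1],
  [4,0,0,0,0,0,1],
  [4,0,0,0,0,0,1],
  [4,0,0,0,0,0,1],
  [4,0,0,0,0,0,1],
  [4,0,0,0,0,0,1],
  [4,0,0,0,0,0,1],
  [4,0,0,0,0,0,1],
  [0,0,0,0,0,0,1],
  [0,0,0,0,0,0,1],
])

```text
clock: 34.75
ee_pos: [0.5072, 0.4473, 0.3971]
orientation: [-179.8, 0.2, 87.9]
wrist_force: [-0.3, 0.8, -0.3]
gripper_width: 0.0003
finger_force: 0.0
```

Now down behind the lid, then push toward -y while checking force.

Request:
apply_moves([
  [0,0,3,0,0,0,1],
  [0,0,3,0,0,0,1],
  [0,0,3,0,0,0,1],
  [0,0,2.7,0,0,0,1],
  [0,0,0,0,0,0,1],
])

```text
clock: 35.25
ee_pos: [0.5061, 0.4438, 0.278]
orientation: [-179.6, 0.4, 87.8]
wrist_force: [-0.3, 0.4, -0.7]
gripper_width: 0.0004
finger_force: 0.0
```

Request:
apply_moves([
  [-1,0,0,0,0,0,1],
  [-1,0,0,0,0,0,1],
  [-1,0,0,0,0,0,1],
  [-1,0,0,0,0,0,1],
  [-1,0,0,0,0,0,1],
  [-1,0,0,0,0,0,1],
  [-1,0,0,0,0,0,1],
  [-1,0,0,0,0,0,1],
])

```text
clock: 36.05
ee_pos: [0.5053, 0.3671, 0.2834]
orientation: [179.9, -0.1, 88.0]
wrist_force: [0.8, 3.5, 2.4]
gripper_width: 0.0003
finger_force: 1.3
```

```bash
python3 - <<'E'
from h import *
sc=grab('scene','s9.png');t=grab('top')
O=np.array([.499,.193]);a=np.deg2rad(-2);R=np.array([[np.cos(a),-np.sin(a)],[np.sin(a),np.cos(a)]])
for th in(1.3,1.4,1.5,1.6,1.7):
    y=.125-.252*np.cos(th);z=.09+.252*np.sin(th);print(th,[proj(d,(*(O+R@[x,y]),z)).round(0).tolist() for d in(sc,t) for x in(-.125,.125)])
cv2.imwrite('pics/g.png',np.hstack([sc['pixels'][0:300,260:560,::-1],t['pixels'][100:400,80:380,::-1]]))
E
```

```text
1.3 [[390.0, 44.0], [494.0, 106.0], [171.0, 285.0], [175.0, 173.0]]
1.4 [[398.0, 37.0], [502.0, 97.0], [159.0, 285.0], [163.0, 172.0]]
1.5 [[407.0, 30.0], [511.0, 89.0], [147.0, 285.0], [152.0, 172.0]]
1.6 [[415.0, 25.0], [519.0, 83.0], [135.0, 285.0], [141.0, 172.0]]
1.7 [[422.0, 20.0], [526.0, 78.0], [124.0, 285.0], [130.0, 172.0]]
```

View pics/g.png

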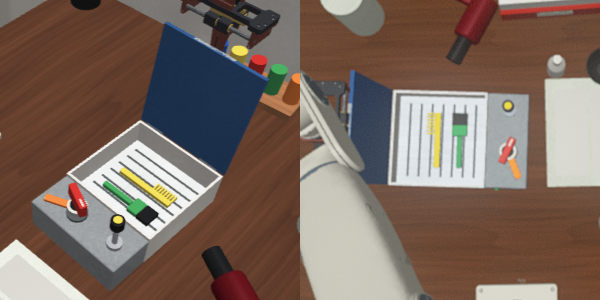

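The lid is following (about 1.6 rad, roughly 3.5 N). I continue along the arc.

Request:
apply_moves([
  [-1.4,0,0.6,0,0,0,1],
  [-1.5,0,0.6,0,0,0,1],
  [-1.7,0,0.1,0,0,0,1],
  [-1.7,0,0.1,0,0,0,1],
  [-1.6,0,0.2,0,0,0,1],
  [-1.6,0,0.5,0,0,0,1],
  [-1.6,0,0.5,0,0,0,1],
  [-1.5,0,0.6,0,0,0,1],
  [-1.4,0,0.9,0,0,0,1],
  [-1.4,0,0.9,0,0,0,1],
  [-1.3,0,1,0,0,0,1],
])

```text
clock: 37.25
ee_pos: [0.499, 0.199, 0.222]
orientation: [-180.0, 0.0, 88.0]
wrist_force: [-0.5, 1.7, 1.6]
gripper_width: 0.0003
finger_force: 0.8
```

Request:
apply_moves([
  [-1.1,0,1.2,0,0,0,1],
  [-1.1,0,1.2,0,0,0,1],
  [-1,0,1.3,0,0,0,1],
  [-0.8,0,1.5,0,0,0,1],
  [-0.7,0,1.5,0,0,0,1],
  [-0.6,0,1.5,0,0,0,1],
  [0,0,0,0,0,0,1],
])

```text
clock: 37.95
ee_pos: [0.4953, 0.1459, 0.1382]
orientation: [-179.7, 0.1, 87.9]
wrist_force: [-0.1, -0.7, 0.2]
gripper_width: 0.0006
finger_force: 0.0
```

Request:
apply_moves([
  [-0.3,0,1,0,0,0,1],
  [-0.3,0,1,0,0,0,1],
  [-0.2,0,1,0,0,0,1],
  [-0.1,0,0.8,0,0,0,1],
  [0,0,0,0,0,0,1],
])

```text
clock: 38.45
ee_pos: [0.496, 0.1381, 0.1015]
orientation: [-179.9, 0.0, 88.0]
wrist_force: [0.1, 0.8, 0.4]
gripper_width: 0.0001
finger_force: 0.0
```

```bash
python3 - <<'E'
from h import *
s=ctrl.sense();print(s['ee_pos'],s['wrist_force'])
sc=grab('scene','s10.png');t=grab('top')
O=np.array([.499,.193]);a=np.deg2rad(-2);R=np.array([[np.cos(a),-np.sin(a)],[np.sin(a),np.cos(a)]])
for th in(0,.1,.2,.3):
    y=.125-.252*np.cos(th)+.01*np.sin(th);z=.09+.252*np.sin(th)+.01*np.cos(th);print(th,[proj(d,(*(O+R@[x,y]),z)).round(0).tolist() for d in(sc,t) for x in(-.125,.125)])
cv2.imwrite('pics/i.png',np.hstack([sc['pixels'][50:350,240:560,::-1],t['pixels'][100:400,80:380,::-1]]))
for d in (sc,t):
    m=cv2.morphologyEx(mask(d,(105,120,40),(120,255,255),(100,60,540,310)),cv2.MORPH_OPEN,np.ones((3,3)))
    ys,xs=np.nonzero(m);print(len(xs),xs.min(),xs.max(),ys.min(),ys.max())
E
```

```text
[0.49599186 0.13807652 0.1014903 ] [0.12110919 0.75872501 0.35067014]
0 [[324.0, 171.0], [409.0, 237.0], [265.0, 287.0], [267.0, 192.0]]
0.1 [[324.0, 163.0], [411.0, 229.0], [263.0, 287.0], [265.0, 190.0]]
0.2 [[326.0, 154.0], [415.0, 221.0], [260.0, 287.0], [262.0, 188.0]]
0.3 [[329.0, 144.0], [419.0, 211.0], [256.0, 287.0], [259.0, 187.0]]
6196 328 481 60 228
2550 169 264 190 286
```

View pics/i.png

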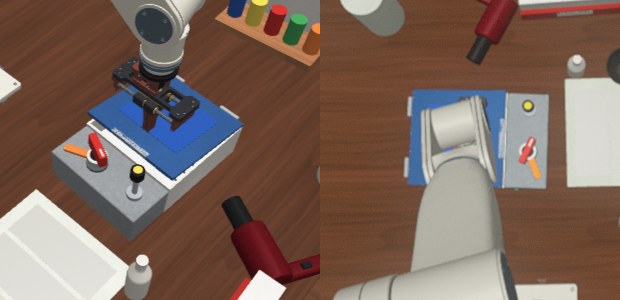

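The lid is nearly shut (about 0.1 rad). I'll press it home while checking the force.

Request:
apply_moves([
  [0,0,0.5,0,0,0,1],
  [0,0,0.5,0,0,0,1],
  [0,0,0.3,0,0,0,1],
  [0,0,0,0,0,0,1],
])

```text
clock: 38.95
ee_pos: [0.4965, 0.1383, 0.0893]
orientation: [-180.0, 0.0, 88.0]
wrist_force: [0.4, -0.8, -0.2]
gripper_width: 0.0004
finger_force: 0.0
```

Request:
apply_moves([
  [0,0,0.2,0,0,0,1],
  [0,0,0,0,0,0,1],
])

```text
clock: 39.15
ee_pos: [0.4968, 0.1383, 0.0876]
orientation: [-180.0, 0.0, 88.0]
wrist_force: [0.5, 0.5, -0.1]
gripper_width: 0.0005
finger_force: 0.0
```

Request:
apply_moves([
  [0,0,0.2,0,0,0,1],
  [0,0,0,0,0,0,1],
])

```text
clock: 39.35
ee_pos: [0.4969, 0.1383, 0.0857]
orientation: [180.0, -0.0, 88.0]
wrist_force: [-0.3, 0.6, 0.1]
gripper_width: 0.0
finger_force: 0.0
```

Request:
apply_moves([
  [0,0,0.2,0,0,0,1],
  [0,0,0,0,0,0,1],
])

```text
clock: 39.55
ee_pos: [0.4969, 0.1383, 0.0836]
orientation: [-180.0, -0.0, 88.0]
wrist_force: [0.1, 0.6, -0.3]
gripper_width: 0.0007
finger_force: 0.0
```

```bash
python3 - <<'E'
from h import *
sc=grab('scene');t=grab('top')
cv2.imwrite('pics/j.png',cv2.resize(sc['pixels'][130:290,290:450,::-1],(560,560),interpolation=cv2.INTER_CUBIC))
O=np.array([.499,.193]);a=np.deg2rad(-2);R=np.array([[np.cos(a),-np.sin(a)],[np.sin(a),np.cos(a)]])
m=cv2.morphologyEx(mask(sc,(105,120,40),(120,255,255),(300,60,540,310)),cv2.MORPH_OPEN,np.ones((3,3)))
ys,xs=np.nonzero(m);print(len(xs),xs.min(),ys[xs==xs.min()],ys.max(),xs[ys==ys.max()])
print(proj(sc,(*(O+R@[.125,-.125]),.09)),proj(sc,(*(O+R@[-.125,-.125]),.09)))
E
```

```text
6586 327 [168 169 170] 234 [408 409 410 411 412]
[408.71358182 238.98474263] [324.26333479 173.36116062]
```

View pics/j.png

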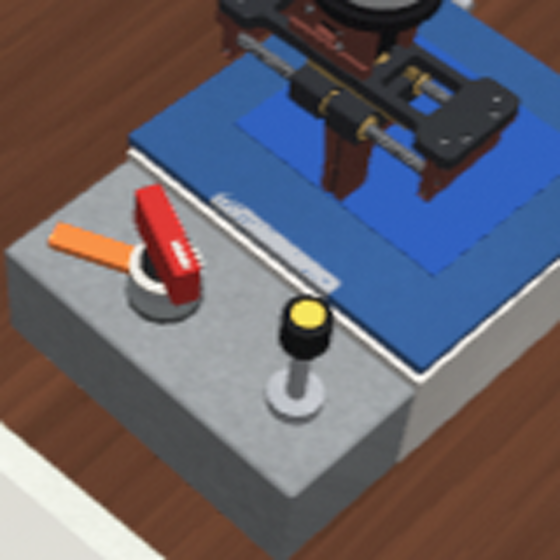

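The lid has come further down, to roughly 0.03 rad. I'll keep pressing until there is firm resistance.

Request:
apply_moves([
  [0,0,0.2,0,0,0,1],
  [0,0,0.2,0,0,0,1],
  [0,0,0,0,0,0,1],
])

```text
clock: 39.95
ee_pos: [0.4968, 0.1383, 0.0795]
orientation: [-180.0, 0.0, 88.0]
wrist_force: [0.3, 0.1, 0.1]
gripper_width: 0.0013
finger_force: 0.0
```

Request:
apply_moves([
  [0,0,0.2,0,0,0,1],
  [0,0,0,0,0,0,1],
])

```text
clock: 40.15
ee_pos: [0.4968, 0.1383, 0.0776]
orientation: [-180.0, 0.0, 88.0]
wrist_force: [1.0, -0.2, -0.1]
gripper_width: 0.0004
finger_force: 0.0
```

Request:
apply_moves([
  [0,0,0.2,0,0,0,1],
  [0,0,0,0,0,0,1],
])

```text
clock: 40.35
ee_pos: [0.497, 0.1384, 0.0773]
orientation: [180.0, -0.0, 88.0]
wrist_force: [-5.7, -1.5, 19.0]
gripper_width: 0.0003
finger_force: 9.4
```

Request:
apply_moves([
  [0,0,0.2,0,0,0,1],
  [0,0,0,0,0,0,1],
])

```text
clock: 40.55
ee_pos: [0.497, 0.1384, 0.077]
orientation: [180.0, -0.0, 88.0]
wrist_force: [-13.1, -3.7, 39.4]
gripper_width: 0.0004
finger_force: 20.0
```

The lid is firmly shut (39 N stop at z = 0.077, so the contact surface is about 22 mm above the TCP). I rise and go above the clamp grip for a close look.

Request:
apply_moves([
  [0,0,-1,0,0,0,1],
  [0,0,-4,0,0,0,1],
  [0,0,-4,0,0,0,0],
  [0,0,-4,0,0,0,0],
  [0,0,-4,0,0,0,0],
  [-4,-0.8,0,0,0,0,0],
  [-4,-0.8,0,0,0,0,0],
  [-4,-0.8,0,0,0,0,0],
  [-1,-0.4,0,0,0,0,0],
  [0,0,0,0,0,0,0],
  [0,0,0,0,0,0,0],
])

```text
clock: 41.65
ee_pos: [0.4646, 0.0099, 0.2438]
orientation: [180.0, -0.0, 87.9]
wrist_force: [0.8, 0.7, -0.5]
gripper_width: 0.0691
finger_force: 0.0
```

Request:
apply_moves([
  [0,0,0,0,0,-8,0],
  [0,0,0,0,0,-8,0],
  [0,0,0,0,0,-8,0],
  [0,0,0,0,0,-8,0],
  [0,0,0,0,0,-8,0],
  [0,0,0,0,0,-8,0],
  [0,0,0,0,0,-8,0],
  [0,0,0,0,0,-8,0],
  [0,0,0,0,0,0,0],
  [0,0,0,0,0,0,0],
])

```text
clock: 42.65
ee_pos: [0.4645, 0.0104, 0.2437]
orientation: [180.0, -0.0, 151.8]
wrist_force: [-0.2, -0.2, 1.5]
gripper_width: 0.0878
finger_force: 0.0
```

```bash
python3 - <<'E'
from h import *
s=ctrl.sense();print(s['ee_pos'],s['orientation'])
w=grab('wrist','w11.png')
m=cv2.bitwise_or(mask(w,(0,150,110),(8,255,255),(180,100,460,400)),mask(w,(172,150,110),(180,255,255),(180,100,460,400)))
k,l,st,c=cv2.connectedComponentsWithStats(m)
for i in range(1,k):
    if st[i,4]>150:
        mm=(l==i)*np.uint8(255);A=axis(w,mm,.149,True);print(st[i],A[0],np.rad2deg(np.arctan2(*A[1][::-1])),A[2:4],A[4].min(),A[4].max())
sc=grab('scene')
m=cv2.morphologyEx(mask(sc,(105,120,40),(120,255,255),(300,60,540,310)),cv2.MORPH_OPEN,np.ones((3,3)))
ys,xs=np.nonzero(m);print('lid',ys.max(),xs.min())
m=mask(sc,(22,120,120),(35,255,255),(350,190,395,250));print('vent',cen(m))
E
```

```text
[0.46454    0.01036072 0.24366034] [ 1.79991686e+02 -1.19203442e-02  1.51818300e+02]
[ 308  178   26   88 1673] [0.45688789 0.01485229] 153.56475738278854 (np.float64(-0.039203980989584976), np.float64(0.030312665718294517)) -0.009201640838459256 0.009176483304814369
lid 237 327
vent (np.float64(377.59375), np.float64(219.3125), 64)
```

View pics/w11.png

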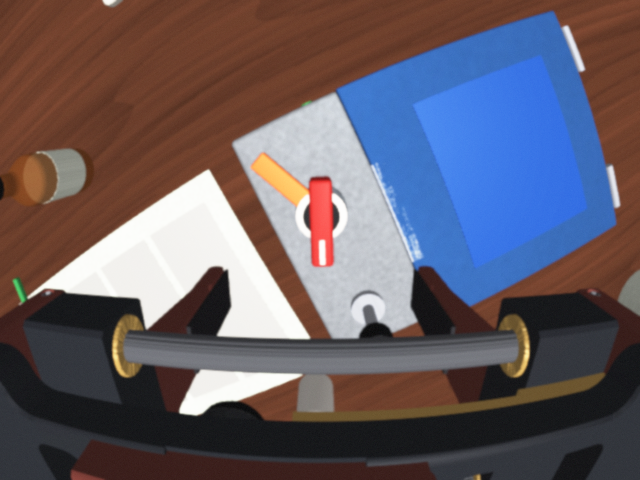

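The picture shows the bar pointing up and down in the tool frame at (321,222) px, aligned within 2°, with its white end toward the vent. The scene view shows the lid shut and the vent out. Now I grip the bar.

Request:
apply_moves([
  [0.2,-0.1,0,0,0,-1.7,0.5],
  [0,0,2,0,0,0,0.5],
  [0,0,3,0,0,0,0.5],
  [0,0,3,0,0,0,0.5],
  [0,0,2.5,0,0,0,0.5],
  [0,0,2,0,0,0,0.5],
  [0,0,1.2,0,0,0,0.5],
  [0,0,0,0,0,0,0.5],
  [0,0,0,0,0,0,0.5],
])

```text
clock: 43.65
ee_pos: [0.4624, 0.0094, 0.1072]
orientation: [180.0, 0.0, 153.7]
wrist_force: [0.2, 0.3, -0.3]
gripper_width: 0.0438
finger_force: 0.0
```

Request:
apply_moves([
  [0,0,0,0,0,0,1],
  [0,0,0,0,0,0,1],
  [0,0,0,0,0,0,1],
  [0,0,0,0,0,0,1],
  [0,0,0,0,0,0,1],
  [0,0,0,0,0,0,1],
  [0,0,0,0,0,0,1],
], newtons=25)

```text
clock: 44.35
ee_pos: [0.4635, 0.0112, 0.1075]
orientation: [179.8, 0.1, 153.6]
wrist_force: [2.4, 11.5, 0.1]
gripper_width: 0.0174
finger_force: 25.0
```

```bash
python3 -c "
from h import *
s=ctrl.sense();print(s['ee_pos'],s['orientation'],s['wrist_force'],s['wrist_torque'],s['gripper_width'],s['joints'])"
```

```text
[0.46347949 0.01119375 0.10749595] [1.79780136e+02 8.77219971e-02 1.53586977e+02] [ 2.40429012 11.50985137  0.11491533] [ 2.00702601 -0.50135576  0.04113344] 0.01743564209194418 [ -0.20104525  19.07809783 117.30904858   0.23053793  43.4372713
 -63.95534817]
```

Request:
apply_moves([
  [0,0.2,0,0,0,0,1],
  [0,0,0,0,0,4,1],
  [0,0,0,0,0,4,1],
  [0,0,0,0,0,4,1],
  [0,0,0,0,0,4,1],
  [0,0,0,0,0,4,1],
])

```text
clock: 44.95
ee_pos: [0.4632, 0.011, 0.1074]
orientation: [180.0, 0.0, 133.5]
wrist_force: [-1.3, -0.8, 6.2]
gripper_width: 0.0176
finger_force: 25.0
```

Request:
apply_moves([
  [0,0,0,0,0,4,1],
  [0,0,0,0,0,4,1],
  [0,0,0,0,0,4,1],
  [0,0,0,0,0,4,1],
  [0,0,0,0,0,4,1],
])

```text
clock: 45.45
ee_pos: [0.4627, 0.0108, 0.1074]
orientation: [-180.0, 0.0, 113.6]
wrist_force: [-3.4, -2.6, 7.1]
gripper_width: 0.0177
finger_force: 25.0
```

```bash
python3 -c "
from h import *
s=ctrl.sense();print(s['ee_pos'],s['orientation'],s['wrist_force'],s['wrist_torque'],s['gripper_width'],s['effort'][5])"
```

```text
[0.46271199 0.01077992 0.1074225 ] [-1.79964725e+02  4.61547687e-02  1.13552132e+02] [-3.36472464 -2.64075293  7.08018278] [-0.54090757  0.50322897  0.25953838] 0.01765262542423606 -0.6862729042768478
```

The bar turns with about 0.26 N m of friction and small side forces. I continue to about 100°, then go in fine steps.

Request:
apply_moves([
  [0,0,0,0,0,5,1],
  [0,0,0,0,0,5,1],
  [0,0,0,0,0,5,1],
  [0,0,0,0,0,5,1],
  [0,0,0,0,0,5,1],
  [0,0,0,0,0,5,1],
  [0,0,0,0,0,5,1],
  [0,0,0,0,0,5,1],
  [0,0,0,0,0,5,1],
  [0,0,0,0,0,5,1],
  [0,0,0,0,0,5,1],
  [0,0,0,0,0,5,1],
])

```text
clock: 46.65
ee_pos: [0.4612, 0.011, 0.1074]
orientation: [-179.9, 0.1, 53.5]
wrist_force: [-7.6, -1.3, 12.8]
gripper_width: 0.0177
finger_force: 25.0
```

```bash
python3 -c "
from h import *
s=ctrl.sense();print(s['ee_pos'],s['orientation'],s['wrist_force'],s['wrist_torque'],s['gripper_width'],s['effort'][5])"
```

```text
[0.46115401 0.0109686  0.10735357] [-1.79867443e+02  1.37719187e-01  5.34909885e+01] [-7.61722191 -1.29970784 12.75200877] [-0.12830118  1.40914106  0.23236218] 0.017691578630255816 -0.9108482860028744
```

Request:
apply_moves([
  [0,0,0,0,0,4,1],
  [0,0,0,0,0,4,1],
  [0,0,0,0,0,0,1],
])

```text
clock: 46.95
ee_pos: [0.461, 0.0111, 0.1074]
orientation: [-179.9, 0.2, 45.6]
wrist_force: [-8.1, -0.8, 14.0]
gripper_width: 0.0175
finger_force: 25.0
```

```bash
python3 -c "
from h import *
s=ctrl.sense();print(s['orientation'],s['wrist_force'],s['wrist_torque'],s['effort'][5])"
```

```text
[-1.79867815e+02  1.53297467e-01  4.55707727e+01] [-8.07613835 -0.80074891 14.04190096] [0.02479206 1.47326293 0.04305258] 0.7391168922185898
```

Request:
apply_moves([
  [0,0,0,0,0,2,1],
  [0,0,0,0,0,2,1],
  [0,0,0,0,0,2,1],
  [0,0,0,0,0,0,1],
])

```text
clock: 47.35
ee_pos: [0.4609, 0.0112, 0.1074]
orientation: [-179.9, 0.2, 39.6]
wrist_force: [-8.5, 0.1, 14.2]
gripper_width: 0.0176
finger_force: 25.0
```

```bash
python3 -c "
from h import *
s=ctrl.sense();print(s['orientation'],s['wrist_force'],s['wrist_torque'],s['effort'][5])"
```

```text
[-1.79868310e+02  1.69650931e-01  3.96236557e+01] [-8.53055351  0.09561338 14.16594199] [0.15330878 1.52715992 0.13017974] 0.4070400819182396
```

Request:
apply_moves([
  [0,0,0,0,0,2,1],
  [0,0,0,0,0,2,1],
  [0,0,0,0,0,0,1],
])

```text
clock: 47.65
ee_pos: [0.4609, 0.0113, 0.1073]
orientation: [-179.9, 0.2, 35.6]
wrist_force: [-7.6, 1.7, 13.2]
gripper_width: 0.0174
finger_force: 25.0
```

```bash
python3 -c "
from h import *
s=ctrl.sense();print(s['orientation'],s['wrist_force'],s['wrist_torque'],s['effort'][5])"
```

```text
[-1.79871917e+02  1.77703748e-01  3.56197517e+01] [-7.58080478  1.70913567 13.22802952] [0.20991457 1.56417351 0.17436187] 0.4333122633397579
```

Request:
apply_moves([
  [0,0,0,0,0,2,1],
  [0,0,0,0,0,0,1],
])

```text
clock: 47.85
ee_pos: [0.4608, 0.0114, 0.1073]
orientation: [-179.9, 0.2, 33.6]
wrist_force: [-8.4, 1.3, 14.4]
gripper_width: 0.0179
finger_force: 25.0
```

```bash
python3 -c "
from h import *
s=ctrl.sense();print(s['orientation'],s['wrist_force'],s['wrist_torque'],s['effort'][5])"
```

```text
[-179.87463901    0.18421901   33.62727035] [-8.40335412  1.25682638 14.36285385] [0.24367484 1.55290698 0.13653003] 0.4433983191847801
```

Request:
apply_moves([
  [0,0,0,0,0,2,1],
  [0,0,0,0,0,0,1],
])

```text
clock: 48.05
ee_pos: [0.4608, 0.0114, 0.1073]
orientation: [-179.9, 0.2, 31.6]
wrist_force: [-6.4, 1.2, 14.7]
gripper_width: 0.0176
finger_force: 25.0
```

```bash
python3 -c "
from h import *
s=ctrl.sense();print(s['orientation'],s['wrist_force'],s['wrist_torque'],s['effort'][5])"
```

```text
[-179.87471928    0.1886799    31.61939762] [-6.41550681  1.16663987 14.67967901] [0.3331461  1.58212325 0.12900377] 0.40409901179373264
```

Request:
apply_moves([
  [0,0,0,0,0,1.5,1],
  [0,0,0,0,0,0,1],
])

```text
clock: 48.25
ee_pos: [0.4608, 0.0114, 0.1073]
orientation: [-179.9, 0.2, 30.1]
wrist_force: [-8.5, 1.4, 13.6]
gripper_width: 0.0175
finger_force: 25.0
```

```bash
python3 -c "
from h import *
s=ctrl.sense();print(s['orientation'],s['wrist_force'],s['wrist_torque'],s['effort'][5])"
```

```text
[-179.87462285    0.19086379   30.12167279] [-8.45038513  1.37021096 13.63429544] [0.39260515 1.62158333 0.05498664] 0.2508976310491562
```

The torque peaks and then falls as it should near the 0.2 rad crossover (yaw ≈29°). I step past it and watch for the sign to flip.

Request:
apply_moves([
  [0,0,0,0,0,2,1],
  [0,0,0,0,0,0,1],
])

```text
clock: 48.45
ee_pos: [0.4608, 0.0115, 0.1073]
orientation: [-179.9, 0.2, 28.1]
wrist_force: [-8.2, 1.3, 15.4]
gripper_width: 0.0178
finger_force: 25.0
```

```bash
python3 -c "
from h import *
s=ctrl.sense();print(s['orientation'],s['wrist_force'],s['wrist_torque'],s['effort'][5])"
```

```text
[-179.87329409    0.1909973    28.08610634] [-8.21279769  1.33519032 15.3810836 ] [ 0.41573846  1.52588164 -0.04616316] 0.190331325866282
```

Request:
apply_moves([
  [0,0,0,0,0,2,1],
  [0,0,0,0,0,0,1],
])

```text
clock: 48.65
ee_pos: [0.4607, 0.0115, 0.1073]
orientation: [-179.9, 0.2, 26.1]
wrist_force: [-7.5, 2.7, 14.3]
gripper_width: 0.0177
finger_force: 25.0
```

```bash
python3 -c "
from h import *
s=ctrl.sense();print(s['orientation'],s['wrist_force'],s['wrist_torque'],s['effort'][5])"
```

```text
[-179.87170254    0.19262002   26.06561851] [-7.48475306  2.71881708 14.32255414] [ 0.43824037  1.57588768 -0.21948907] 0.06141624413430691
```

Request:
apply_moves([
  [0,0,0,0,0,2,1],
  [0,0,0,0,0,0,1],
])

```text
clock: 48.85
ee_pos: [0.4607, 0.0116, 0.1073]
orientation: [-179.9, 0.2, 24.1]
wrist_force: [-8.7, 2.1, 15.1]
gripper_width: 0.018
finger_force: 25.0
```

```bash
python3 -c "
from h import *
s=ctrl.sense();print(s['orientation'],s['wrist_force'],s['wrist_torque'],s['effort'][5])"
```

```text
[-179.87102201    0.19862439   24.05604741] [-8.70994192  2.12295871 15.1112023 ] [ 0.47612929  1.57587188 -0.21551458] 0.07243875414133072
```

The sign has flipped to -0.22 N m, so the clutch is past the crossover. That may pull the screw back slightly, so I follow on toward the 0.4 rest in small steps to seat it.

Request:
apply_moves([
  [0,0,0,0,0,2,1],
  [0,0,0,0,0,2,1],
  [0,0,0,0,0,0,1],
])

```text
clock: 49.15
ee_pos: [0.4606, 0.0117, 0.1073]
orientation: [-179.9, 0.2, 20.1]
wrist_force: [-9.0, 2.9, 14.6]
gripper_width: 0.018
finger_force: 25.0
```

```bash
python3 -c "
from h import *
s=ctrl.sense();print(s['orientation'],s['wrist_force'],s['wrist_torque'],s['effort'][5])"
```

```text
[-179.87487738    0.21020197   20.0517775 ] [-8.98402977  2.94532058 14.55056106] [ 0.57887409  1.60650785 -0.19093401] 0.09065567515790462
```

Request:
apply_moves([
  [0,0,0,0,0,1.5,1],
  [0,0,0,0,0,0,1],
])

```text
clock: 49.35
ee_pos: [0.4607, 0.0117, 0.1073]
orientation: [-179.9, 0.2, 18.6]
wrist_force: [-8.6, 3.0, 14.6]
gripper_width: 0.0174
finger_force: 25.0
```

```bash
python3 -c "
from h import *
s=ctrl.sense();print(s['orientation'],s['wrist_force'],s['wrist_torque'],s['effort'][5])"
```

```text
[-179.88102198    0.20809421   18.57837271] [-8.59490596  2.95170917 14.63655156] [ 0.68265056  1.65357509 -0.12264285] 0.05647972575388849
```

Request:
apply_moves([
  [0,0,0,0,0,1.5,1],
  [0,0,0,0,0,0,1],
])

```text
clock: 49.55
ee_pos: [0.4606, 0.0117, 0.1073]
orientation: [-179.9, 0.2, 17.1]
wrist_force: [-9.6, 3.2, 15.8]
gripper_width: 0.018
finger_force: 25.0
```

```bash
python3 -c "
from h import *
s=ctrl.sense();print(s['orientation'],s['wrist_force'],s['wrist_torque'],s['effort'][5])"
```

```text
[-179.88374436    0.21922566   17.08911713] [-9.6418177   3.20201834 15.80445933] [ 0.70964857  1.6124243  -0.07687925] 0.14154142700135708
```

The torque is coming back to zero, so the clutch is near its 0.4 rest. I let go and measure.

Request:
apply_moves([
  [0,0,0,0,0,1,1],
  [0,0,0,0,0,0,0.6],
  [0,0,0,0,0,0,0.6],
  [0,0,0,0,0,0,0.6],
  [0,0,0,0,0,0,0.6],
  [0,0,0,0,0,0,0.6],
])

```text
clock: 50.15
ee_pos: [0.463, 0.0112, 0.1067]
orientation: [180.0, 0.0, 16.2]
wrist_force: [-0.5, 0.0, -0.6]
gripper_width: 0.0354
finger_force: 0.0
```

Request:
apply_moves([
  [0,0,-1,0,0,0,0.6],
  [0,0,-3,0,0,0,0.6],
  [0,0,-4,0,0,0,0.6],
  [0,0,-4,0,0,0,0.6],
  [0,0,-2,0,0,0,0.6],
  [0,0,0,0,0,0,0.6],
  [0,0,0,0,0,0,0.6],
])

```text
clock: 50.85
ee_pos: [0.4627, 0.0112, 0.2469]
orientation: [180.0, -0.0, 16.2]
wrist_force: [-0.1, 0.1, -1.1]
gripper_width: 0.0351
finger_force: 0.0
```

```bash
python3 - <<'E'
from h import *
s=ctrl.sense();print(s['ee_pos'],s['orientation'])
w=grab('wrist','w12.png')
m=cv2.bitwise_or(mask(w,(0,150,110),(8,255,255),(180,100,460,400)),mask(w,(172,150,110),(180,255,255),(180,100,460,400)))
k,l,st,c=cv2.connectedComponentsWithStats(m)
for i in range(1,k):
    if st[i,4]>150:
        A=axis(w,(l==i)*np.uint8(255),.149,True);print('bar',st[i],A[0],np.rad2deg(np.arctan2(*A[1][::-1])),A[2:4],A[4].min(),A[4].max())
m=mask(w,(10,180,120),(18,255,255),(150,80,480,420));k,l,st,c=cv2.connectedComponentsWithStats(m)
for i in range(1,k):
    if st[i,4]>80:
        A=axis(w,(l==i)*np.uint8(255),.110,True);print('dog',st[i],A[0],np.rad2deg(np.arctan2(*A[1][::-1])),A[2:4])
m=mask(w,(22,120,120),(35,255,255),(150,80,480,420));print('vent',cen(m),onz(w,*cen(m)[:2],.172,1))
b=cv2.imread('pics/w11.png')[:,:,::-1];
E
```

```text
[0.46271505 0.01124601 0.24687704] [ 1.79988670e+02 -3.73081436e-02  1.61546196e+01]
bar [ 308  181   23   87 1683] [0.46821348 0.01373281] -163.80213126457951 (np.float64(-0.0312831972558264), np.float64(0.03808821043073625)) -0.008679182294752917 0.008587107476864864
vent (np.float64(370.85263157894735), np.float64(91.15438596491228), 570) [0.57192959 0.00631563 0.172     ]
```

```bash
python3 - <<'E'
from h import *
b=cv2.cvtColor(cv2.imread('pics/w11.png'),cv2.COLOR_BGR2HSV);print('dog hsv',b[178,278])
w=grab('wrist');m=mask(w,(8,150,110),(20,255,255),(150,80,480,420));k,l,st,c=cv2.connectedComponentsWithStats(m)
for i in range(1,k):
    if st[i,4]>60:
        ys,xs=np.nonzero(l==i);P=np.array([onz(w,x,y,.11,1)[:2] for x,y in zip(xs,ys)])-[.4625,.0105]
        r=np.hypot(*P.T);print(st[i],r.max(),np.rad2deg(np.arctan2(*P[r>r.max()-.015].mean(0)[::-1])))
E
```

```text
dog hsv [ 19 151 255]
[ 239  183   61   34 1082] 0.07572131751825706 86.77128609028698
[363 246  24  10  87] 0.06888225906593189 -105.11940350651173
```

```bash
python3 - <<'E'
from h import *
from scipy.spatial.transform import Rotation as Ro
def T(p,y):
    M=np.eye(4);M[:3,:3]=Ro.from_euler('xyz',[180,0,y],degrees=True).as_matrix();M[:3,3]=p;return M
w=grab('wrist');s=ctrl.sense()
V=np.array(w['view'])@T(s['ee_pos'],s['orientation'][2])@np.linalg.inv(T([.4645,.0104,.2437],151.8))
d=dict(pixels=cv2.imread('pics/w11.png')[:,:,::-1],camera_matrix=w['camera_matrix'],view=V)
m=mask(d,(8,130,110),(22,255,255),(230,130,315,230));k,l,st,c=cv2.connectedComponentsWithStats(np.ascontiguousarray(m))
for i in range(1,k):
    if st[i,4]>60:
        ys,xs=np.nonzero(l==i);P=np.array([onz(d,x,y,.11,1)[:2] for x,y in zip(xs,ys)])-[.4625,.0105]
        r=np.hypot(*P.T);print(st[i],r.max(),np.rad2deg(np.arctan2(*P[r>r.max()-.015].mean(0)[::-1])))
E
```

```text
[ 252  153   57   52 1171] 0.07417960592474525 -161.3725085953551
[230 158  26  53 810] 0.09033712043028835 -141.00550219221992
[240 210  28  19 224] 0.07087456208636984 -113.92888209578737
```

The dog turned 112° and the bar 137°, a difference of about 0.44 rad. That fits screw ≈2.4 and clutch ≈0.4, so exactly one click. Now the vent push with closed fingers.

Request:
apply_moves([
  [3.4,1.2,0,0,0,0,1],
  [3.5,1.2,0,0,0,0,1],
  [3.5,1.1,0,0,0,0,1],
  [0,0,0,0,0,0,1],
  [0,0,3,0,0,0,1],
  [0,0,3,0,0,0,1],
  [0,0,2.5,0,0,0,1],
  [0,0,0,0,0,0,1],
  [0,0,0,0,0,0,1],
])

```text
clock: 51.9
ee_pos: [0.5715, 0.0066, 0.1613]
orientation: [-180.0, 0.1, 16.2]
wrist_force: [-0.3, -0.2, 0.4]
gripper_width: 0.0008
finger_force: 0.0
```

Request:
apply_moves([
  [0,0,1,0,0,0,1],
  [0,0,1,0,0,0,1],
  [0,0,1,0,0,0,1],
  [0,0,1,0,0,0,1],
  [0,0,0.5,0,0,0,1],
  [0,0,0,0,0,0,1],
])

```text
clock: 52.5
ee_pos: [0.5716, 0.0066, 0.1156]
orientation: [-180.0, 0.1, 16.2]
wrist_force: [-0.8, -0.0, -0.0]
gripper_width: 0.0006
finger_force: 0.0
```

Request:
apply_moves([
  [0,0,0.3,0,0,0,1],
  [0,0,0,0,0,0,1],
])

```text
clock: 52.7
ee_pos: [0.5724, 0.0066, 0.1136]
orientation: [-180.0, 0.0, 16.2]
wrist_force: [-0.6, 0.8, -0.3]
gripper_width: 0.0004
finger_force: 0.0
```

Request:
apply_moves([
  [0,0,0.3,0,0,0,1],
  [0,0,0.1,0,0,0,1],
  [0,0,0,0,0,0,1],
])

```text
clock: 53.0
ee_pos: [0.5724, 0.0066, 0.1097]
orientation: [-180.0, 0.0, 16.2]
wrist_force: [0.9, 0.3, 0.8]
gripper_width: 0.0002
finger_force: 0.0
```

Request:
apply_moves([
  [0,0,0.2,0,0,0,1],
  [0,0,0,0,0,0,1],
])

```text
clock: 53.2
ee_pos: [0.5728, 0.0066, 0.1093]
orientation: [180.0, -0.0, 16.2]
wrist_force: [-4.6, -0.3, 13.6]
gripper_width: 0.0003
finger_force: 6.8
```

The vent hits its stop at the expected height (13.6 N). I retreat and do a final check.

Request:
apply_moves([
  [0,0,-1,0,0,0,1],
  [0,0,-3,0,0,0,1],
  [0,0,-4,0,0,0,1],
  [0,0,-4,0,0,0,1],
  [0,0,-4,0,0,0,1],
  [0,0,0,0,0,0,1],
  [-4,0,0,0,0,0,1],
  [-4,0,0,0,0,0,1],
  [-2,0,0,0,0,0,1],
  [0,0,0,0,0,0,1],
  [0,0,0,0,0,0,1],
])

```text
clock: 54.3
ee_pos: [0.4769, -0.0213, 0.2679]
orientation: [180.0, -0.1, 16.1]
wrist_force: [1.0, -0.6, -0.4]
gripper_width: 0.0005
finger_force: 0.0
```

```bash
python3 - <<'E'
from h import *
s=ctrl.sense();print(s['ee_pos'],s['wrist_force'],s['clock'])
w=grab('wrist');sc=grab('scene')
m=mask(sc,(22,120,120),(35,255,255),(350,190,395,250));print('vent',cen(m),'home 375.4,231')
m=cv2.morphologyEx(mask(sc,(105,120,40),(120,255,255),(300,60,540,310)),cv2.MORPH_OPEN,np.ones((3,3)));ys,xs=np.nonzero(m);print('lid',ys.max())
m=cv2.bitwise_or(mask(w,(0,150,110),(8,255,255),(180,100,460,400)),mask(w,(172,150,110),(180,255,255),(180,100,460,400)))
k,l,st,c=cv2.connectedComponentsWithStats(m)
for i in range(1,k):
    if st[i,4]>300:
        A=axis(w,(l==i)*np.uint8(255),.149,True);print('bar',np.rad2deg(np.arctan2(*A[1][::-1])),A[0])
E
```

```text
[ 0.47694176 -0.02128507  0.26793208] [ 1.00479658 -0.64433407 -0.36795906] 54.3
vent (np.float64(375.7118644067797), np.float64(231.0677966101695), 59) home 375.4,231
lid 237
bar -163.76868393034596 [0.4683558  0.01274363]
```

```bash
python3 -c "
from plant import ctrl
print(ctrl.close_job())"
```

```text
the job is handed in; nothing more can be done
None
```

The job is handed in at 54 s of robot time, with no verdict returned: by my final checks the comb and tint brush (the only tools present) are in the chamber, the lid is shut, the clamp is tight with one click, and the vent is home.

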